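Fetch the cell pack from the back of the storage lane

TASK

The two-cell battery pack at the far end of the storage lane is due for welding, but the round tin and the square box stand in front of it. Stand both of them out of the way on the side mat, lay the pack flat in the welding jig between its four corner brackets, and only then put the tin back upright on the round spot and the box back upright on the square spot, each centred, leaving the tape roll and the screwdriver where they are.

Things in the scene. Friction and masses are not known exactly. Their poses are not given: they have to be found in the camera images.
- lane: straight aluminium storage lane (a channel) fixed on the blue bench: 250 mm long along its x, floor 4 mm thick, two side walls 4 mm thick and 34 mm high (from the bench), 84 mm apart inside, both ends open. Origin: centre of its underside. Its +x points to the far end, away from the robot, where the pack lies; from near to far along the centre line it holds one spot, the other spot, the pack.
- round_spot: flat black round disc, 72 mm diameter, 2 mm thick, fixed on the lane's floor: the home of the tin, which stands on it at the start (its rim shows all round). May be the nearer or the middle place. Origin: centre of its underside, 4 mm above the bench.
- square_spot: flat black square plate, 72 x 72 mm, 2 mm thick, fixed on the lane's floor: the home of the box, which stands on it at the start (its rim shows all round). May be the nearer or the middle place. Origin: centre of its underside, 4 mm above the bench.
- side_mat: dark rubber mat fixed on the bench to the left or right of the lane, empty at the start, 220 mm along its x, 150 mm along its y, 3 mm thick. Origin: centre of its underside.
- jig: fixed welding jig: brown block 100 mm (x) by 130 mm (y), 12 mm high, with four steel corner brackets rising 8 mm above its flat top round a seat of 54 mm (x) by 84 mm (y). The brackets' legs are 18 mm long, so the middle 60 mm of each long side is open for fingers. The seat is centred on the block, its floor 12 mm above the bench. Left or right of the lane, opposite to the mat. Origin: centre of its underside.
- tin: closed round bare-aluminium tin, 54 mm diameter, 95 mm tall, about 0.25 kg. Origin: centre of its underside.
- strip_box: closed square brown cardboard box, 52 x 52 mm, 110 mm tall, about 0.22 kg, sides along its x and y. Origin: centre of its underside.
- pack: battery pack of two black round cells lying side by side with bright metal ends: 42 mm along its x (across the cells), 72 mm along its y (along the cells), 21 mm high, about 0.14 kg, flat sides. It lies on the lane's floor, its long side across the lane. Turned end for end it is the same. Origin: centre of its underside.
- tape_roll: bystander: cork-brown tape roll lying flat on the bench, 64 mm diameter, 20 mm high, with a 40 mm hole. Origin: centre of its underside.
- screwdriver: bystander: screwdriver with grey handle lying on the bench, 160 mm long along its x. Origin: under its middle.
There are look-alikes about, which are no part of the job. Several things have the shape of the strip_box; the one meant has the colours described above. Of the things shaped like the pack, the black one is meant.

How it is judged:
On the way, in this order (a step that is already met when the one before it is completed fails the run):
1. the tin and the box both stand upright on the side mat (x of tin in the frame of side_mat between -0.11 and 0.11 m and y of tin in the frame of side_mat between -0.075 and 0.075 m and z of tin in the frame of side_mat between -0.008 and 0.008 m and angle between each of tin, strip_box's own z axis and vertical below 0.15 rad and linear speed of each of tin, strip_box below 0.03 m/s and x of strip_box in the frame of side_mat between -0.11 and 0.11 m and y of strip_box in the frame of side_mat between -0.075 and 0.075 m and z of strip_box in the frame of side_mat between -0.008 and 0.008 m), for 0.2 s.
2. the pack lies flat in the jig's seat while the tin and the box still stand on the side mat (all of step 1 and horizontal distance between pack and jig below 0.012 m and z of pack in the frame of jig between 0.008 and 0.016 m and angle between the y axis of pack and the y axis of jig, either way round below 0.3 rad and angle between pack's own z axis and vertical below 0.12 rad and linear speed of pack below 0.03 m/s), for 0.2 s.
At the end, for the whole second after the job is handed in: The pack lies flat and at rest in the jig's seat (within 12 mm of its centre, long side along the seat's within 0.3 rad, between the brackets), the tin stands upright on the round spot and the box upright on the square spot (each within 15 mm of the spot's centre), all released and at rest (horizontal distance between pack and jig below 0.012 m and z of pack in the frame of jig between 0.008 and 0.016 m and angle between the y axis of pack and the y axis of jig, either way round below 0.3 rad and angle between pack's own z axis and vertical below 0.12 rad and linear speed of each of pack, tin, strip_box below 0.03 m/s and horizontal distance between tin and round_spot below 0.015 m and z of tin in the frame of round_spot between -0.006 and 0.006 m and angle between each of tin, strip_box's own z axis and vertical below 0.15 rad and horizontal distance between strip_box and square_spot below 0.015 m and z of strip_box in the frame of square_spot between -0.006 and 0.006 m); the robot touches nothing.
It fails at once if the tape roll or the screwdriver is moved by more than 20 mm (distance of any of tape_roll, screwdriver from where it was at the start of the episode above 0.02 m).
It fails at once if the tin or the box tips over (angle between any of tin, strip_box's own z axis and vertical above 0.8 rad).
It also fails if it takes over 144 s, if anything falls off the work surface, if the arm or the gripper's body presses on something with over 40 N, if the wrist force passes 120 N, or if a joint passes its speed limit or range.

ROBOT

A 7-joint arm with a two-finger parallel gripper is mounted at the origin on the work surface. World frame = base frame: x ahead of the robot, y to its left, z up, the work surface at z = 0. Lengths are in m, angles in rad, forces in N, time in s.
With the tool pointing down it reaches from about 0.425 to 0.825 m from the base axis. Payload 3.6 kg.
Tool frame: the origin (TCP) lies midway between the tips of the shut fingers; the grasp point (between the pads) lies 19 mm behind it; y points along the fingers, z is the direction in which the jaws open and shut, and the axes are right-handed (so a half turn about y gives the same grasp; the last joint's range is limited). The gripper opens to 85 mm and grips with 20 to 120 N. Pads are 22 mm wide; open, the fingers measure 114 mm over their backs; the gripper's body (76 mm by 85 mm) begins 54 mm behind the grasp point. The pads swing forward as they close: fully open they stand 13 mm farther back than shut.
Start: joints at [1.111, 0.615, -0.013, 1.423, 0.008, 1.103, -0.04], TCP at [0.273, -0.59, 0.196] pointing down, gripper open.
Joint ranges: [-3.12, 3.12], [-0.3, 2.06], [-1.34, 1.32], [0.26, 2.42], [-1.36, 4.5], [0.01, 1.98], [-2.84, 2.84]. Speed limits (rad/s): [2.79, 2.79, 3.14, 3.14, 3.14, 3.14, 3.14].

INTERFACE

Orientations are given as a unit quaternion [x, y, z, w].
In Python, from plant import bot gives the robot as it stands.
- The arm moves only by the shell command python3 -m pendant 'ROWS' [FORCE]. ROWS is a JSON object of lists of equal length, an entry for each row: "twist": the turn, a rotation vector about the tool's x, y, z in degrees, a list of three; "delta_pos": the shift along the tool's x, y, z in mm, a list of three; "grip": the gripper's target within -1 to 1 (shut at 1, half-way at 0, fully open at -1). A call has 1 to 10 rows; each row is the pose to reach, as a shift and turn from the pose commanded when the call began, along the tool's axes at that moment; what a row does not reach only later rows make up. A row lasts 1/12 s, in which the tool goes at most 41.7 mm and 7.16 degrees, less where a joint would pass 70% of its speed; a pose out of reach is approached as far as the arm can. A call with a gripper value outside its range is refused whole. The fingers move at their own pace and stop on an object; FORCE is the grip in N (left out, the last holds). Time passes only in rows, so rows that repeat a pose let the fingers close. It gives the time, the measured TCP pose, the force and the opening at its end, in the units of the state.
- bot.read_state(): the state, without advancing time (a new reading comes with each control period).
- bot.get_image(name): name is "scene" or "top"; returns a dict with "img" (384x512x3 uint8, red, green, blue), "intrinsics" (3x3 intrinsics, pixels), "origin" and "attitude" of the camera in the world. Camera axes: x right, y up, looking along -z (the intrinsics and any distortion apply to the point x, -y, -z); pixel columns grow to the right and rows downward; lengths in m; the calibration is good to about 2 mm. A picture is of the moment at which its call begins. There is no depth.
- bot.finish_job(): hands the job in, once; it reports no verdict.
The state is a dict: "time": time; "joint_pos": joint angles; "joint_vel": joint speeds; "joint_torque": joint torques, N m; "eef_pos": TCP position; "eef_rot": TCP orientation; "wrist_force": force on the tool from outside, world axes, zero at the start; "torque": the same for the moment, N m; "gripper_width": finger opening in m.
Only numpy, scipy, OpenCV 4.12 (cv2) and the standard library are available. Lean on these libraries where they do the work, as an engineer would, in place of code of your own. Each camera call takes 0.05 s, during which the arm holds its last target.

## Working session

There is one attempt and no reset: what is moved stays moved. The work goes in short steps, Python scripts to look and compute and a shell command to move; the robot and the scene stay as the last step left them, time stands still between calls to the robot, and variables do not carry over. Pictures are saved under pics/ and viewed, and the job is handed in when it is done.

```bash
ls; mkdir -p pics
python3 - <<'E'
from plant import bot
import cv2,json
s=bot.read_state();print({k:s[k] for k in('time','eef_pos','eef_rot','gripper_width')})
for n in('scene','top'):
    d=bot.get_image(n);cv2.imwrite(f'pics/{n}0.png',d['img'][:,:,::-1]);print(n,d['intrinsics'],d['origin'],d['attitude'],d.keys())
E
```

```text
pics
{'time': 0.0, 'eef_pos': array([ 0.27288256, -0.58900823,  0.19482738]), 'eef_rot': array([-0.1524222 ,  0.69141414, -0.68964427,  0.15200243]), 'gripper_width': 0.08555433682253497}
scene [[429.33400617   0.         256.47168484]
 [  0.         429.33400617 194.82410383]
 [  0.           0.           1.        ]] [ 1.18459544 -0.13706316  0.9623602 ] [0.2303455  0.1775161  0.59055869 0.75277448] dict_keys(['img', 'intrinsics', 'origin', 'attitude'])
top [[374.41244515   0.         254.64255626]
 [  0.         374.41244515 191.16709472]
 [  0.           0.           1.        ]] [0.5281127  0.01460699 0.81465493] [-0.03872829  0.03406602  0.71008266 -0.70222664] dict_keys(['img', 'intrinsics', 'origin', 'attitude'])
```

View pics/scene0.png

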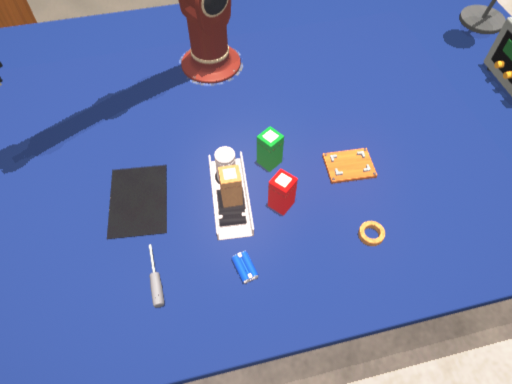

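View pics/top0.png

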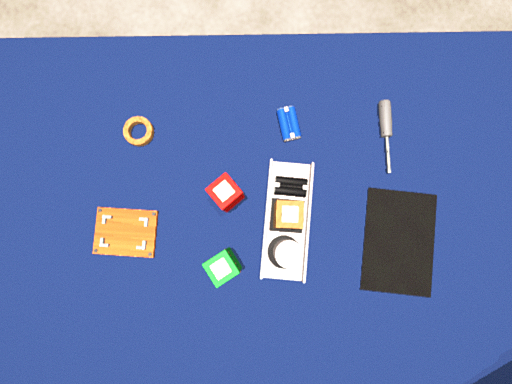

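```bash
cat > h.py <<'E'
import numpy as np,cv2
from scipy.spatial.transform import Rotation as R
from plant import bot
def img(n): 
    return bot.get_image(n)
def ray(d,px,z):
    px=np.atleast_2d(np.array(px,float));K=d['intrinsics']
    v=np.c_[(px[:,0]-K[0,2])/K[0,0],-(px[:,1]-K[1,2])/K[1,1],-np.ones(len(px))]
    w=R.from_quat(d['attitude']).apply(v);o=np.array(d['origin'])
    return o+w*((z-o[2])/w[:,2])[:,None]
def proj(d,p):
    p=np.atleast_2d(np.array(p,float));K=d['intrinsics']
    c=R.from_quat(d['attitude']).inv().apply(p-np.array(d['origin']))
    return np.c_[K[0,2]+K[0,0]*c[:,0]/-c[:,2],K[1,2]-K[1,1]*c[:,1]/-c[:,2]]
def crop(d,x0,y0,x1,y1,f,name):
    c=d['img'][y0:y1,x0:x1,::-1];cv2.imwrite('pics/'+name,cv2.resize(c,None,fx=f,fy=f,interpolation=cv2.INTER_CUBIC))
def blobs(m,amin=60):
    m=m.astype(np.uint8);cs,_=cv2.findContours(m,cv2.RETR_EXTERNAL,cv2.CHAIN_APPROX_NONE)
    return [c for c in cs if cv2.contourArea(c)>amin]
E
python3 - <<'E'
from h import *
t=img('top');s=img('scene')
crop(t,250,150,330,290,4,'c_top.png');crop(s,190,130,270,250,5,'c_sc.png')
H=cv2.cvtColor(t['img'],cv2.COLOR_RGB2HSV)
dark=(H[...,2]<70)
for c in blobs(dark): print('dark',cv2.minAreaRect(c))
for c in blobs((H[...,0]<25)&(H[...,1]>120)&(H[...,2]>90)&(np.arange(512)[None]<330)&(np.arange(384)[:,None]>60)):print('or',cv2.minAreaRect(c),cv2.contourArea(c))
E
```

```text
dark ((398.8294372558594, 242.06842041015625), (69.84532928466797, 103.03162384033203), 4.714754581451416)
dark ((290.5644226074219, 186.13836669921875), (29.730478286743164, 17.011276245117188), 6.009005546569824)
or ((124.98149108886719, 231.77146911621094), (61.87906265258789, 46.70973587036133), 3.900493860244751) 2718.5
or ((225.0737762451172, 192.18850708007812), (30.600812911987305, 26.503633499145508), 50.194427490234375) 749.5
or ((139.58824157714844, 132.3529510498047), (25.597793579101562, 27.98402976989746), 49.39870071411133) 137.5
```

View pics/c_top.png

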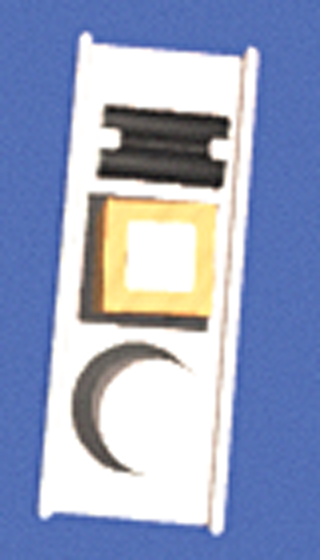

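View pics/c_sc.png

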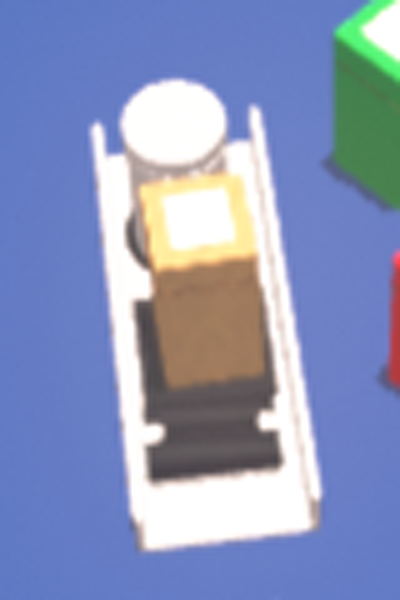

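```bash
cat >> h.py <<'E'
def axis(p,q): return np.degrees(np.arctan2(q[1]-p[1],q[0]-p[0]))
E
python3 - <<'E'
from h import *
t=img('top')
I=t['img'].astype(int);H=cv2.cvtColor(t['img'],cv2.COLOR_RGB2HSV)
nb=~((H[...,0]>100)&(H[...,0]<130)&(H[...,1]>100)); nb[:,:255]=0;nb[:,325:]=0;nb[:150]=0
nb=cv2.medianBlur(nb.astype(np.uint8),3)
c=max(blobs(nb),key=cv2.contourArea)
b=cv2.boxPoints(cv2.minAreaRect(c));print('lane px',b.tolist())
w=ray(t,b,.034);print('lane w',w.round(4).tolist(), w.mean(0), )
def info(n,px,z):
    w=ray(t,px,z);print(n,w.mean(0).round(4),[ (round(float(np.linalg.norm(w[i]-w[(i+1)%4])),4),round(axis(w[i],w[(i+1)%4]),1)) for i in range(4)])
info('lane',b,.034)
dark=(H[...,2]<70)
cs=blobs(dark);
for c in cs: info('dark',cv2.boxPoints(cv2.minAreaRect(c)),.003 if cv2.contourArea(c)>2000 else .02)
o=(H[...,0]<25)&(H[...,1]>120)&(H[...,2]>90);o[:,180:]=0;o[:180]=0
c=max(blobs(o),key=cv2.contourArea);info('jig',cv2.boxPoints(cv2.minAreaRect(c)),.012)
# box top
o=(H[...,0]>10)&(H[...,0]<30)&(H[...,1]>60)&(H[...,2]>180);o[:,:265]=0;o[:,320:]=0;o[:190]=0;o[240:]=0
c=max(blobs(o),key=cv2.contourArea);info('boxtop',cv2.boxPoints(cv2.minAreaRect(c)),.110+.006)
for q in [(389,119),(138,131),(221,268),(225,192),(289,124)]: print(q,ray(t,q,.01).round(3))
g=I[240:270,262:310];crop(t,80,80,170,270,3,'c_jig.png')
E
```

```text
lane px [[258.6413879394531, 279.3034973144531], [268.7655334472656, 157.81382751464844], [315.5241394042969, 161.71035766601562], [305.3999938964844, 283.20001220703125]]
lane w [[0.4274, 0.0131, 0.034], [0.6794, -0.0113, 0.034], [0.6699, -0.1099, 0.034], [0.4187, -0.0823, 0.034]] [ 0.5488455  -0.04759148  0.034     ]
lane [ 0.5488 -0.0476  0.034 ] [(0.2531, np.float64(-5.5)), (0.099, np.float64(-95.5)), (0.2527, np.float64(173.7)), (0.0958, np.float64(84.8))]
dark [ 0.4302 -0.2176  0.02  ] [(0.0354, np.float64(-90.6)), (0.0572, np.float64(177.4)), (0.0352, np.float64(89.4)), (0.0573, np.float64(-2.3))]
dark [ 0.5757 -0.3422  0.02  ] [(0.0402, np.float64(-90.7)), (0.0488, np.float64(176.6)), (0.04, np.float64(89.4)), (0.0488, np.float64(-3.1))]
dark [ 0.5004 -0.288   0.003 ] [(0.2218, np.float64(-6.3)), (0.1496, np.float64(-94.6)), (0.2214, np.float64(172.6)), (0.1455, np.float64(85.6))]
dark [ 0.6202 -0.0574  0.02  ] [(0.0366, np.float64(-6.9)), (0.0635, np.float64(-96.7)), (0.0366, np.float64(172.6)), (0.0632, np.float64(83.3))]
jig [0.5274 0.2975 0.012 ] [(0.0992, np.float64(-2.0)), (0.134, np.float64(-94.5)), (0.0989, np.float64(177.0)), (0.1323, np.float64(85.6))]
boxtop [ 0.5577 -0.0455  0.116 ] [(0.0533, np.float64(-3.2)), (0.0519, np.float64(-92.9)), (0.0533, np.float64(176.3)), (0.0515, np.float64(87.1))]
(389, 119) [[ 0.767 -0.278  0.01 ]]
(138, 131) [[0.747 0.275 0.01 ]]
(221, 268) [[0.449 0.092 0.01 ]]
(225, 192) [[0.61  0.084 0.01 ]]
(289, 124) [[ 0.759 -0.058  0.01 ]]
```

View pics/c_jig.png

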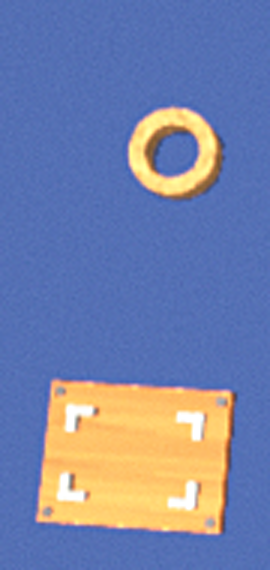

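Run:
```python
from h import *
t=img('top');s=img('scene')
print(proj(t,[[.4302,-.2176,.02],[.5757,-.3422,.02]]))
crop(t,340,160,460,320,3,'c_mat.png')
# picks
print('tin top scene',ray(s,[224.7,154.4],.101)); print('round spot top',ray(t,[284.5,252],.006))
# lane outer wall corners at top view
print('lane from hand picks',ray(t,[[271.2,158.8],[313.2,162.5],[304.5,282.5],[260.8,278.8]],.034).round(4).tolist())
# square spot picks (top view crop): left edge far corner (90,193), near-left (78,322), near right(207,328)
w=ray(t,[[250+89/4,150+193/4],[250+78/4,150+322/4],[250+207/4,150+329/4]],.006);print(w.round(4).tolist(),((w[0]+w[2])/2).round(4))
print('pack top',ray(t,[[250+104/4,150+103/4],[250+232/4,150+114/4],[250+224/4,150+189/4],[250+98/4,150+178/4]],.02).round(4).tolist())
# brackets: outer corners
j=np.array([[66,406],[203,413],[195,510],[58,500]])/3+[80,80]
w=ray(t,j,.02);print('brk',w.round(4).tolist(),w.mean(0))
# tool axes
st=bot.read_state();print(R.from_quat(st['eef_rot']).as_matrix().round(3))
```

```text
[[369.48464276 275.95510361]
 [425.49936918 205.44907668]]
tin top scene [[ 0.48444315 -0.04441589  0.101     ]]
round spot top [[ 0.48047177 -0.04282295  0.006     ]]
lane from hand picks [[0.6772, -0.0164, 0.034], [0.6682, -0.1049, 0.034], [0.4201, -0.0805, 0.034], [0.4284, 0.0087, 0.034]]
[[0.5959, -0.0185, 0.006], [0.5264, -0.0115, 0.006], [0.522, -0.0806, 0.006]] [ 0.5589 -0.0495  0.006 ]
pack top [[0.6429, -0.0267, 0.02], [0.6362, -0.095, 0.02], [0.596, -0.0897, 0.02], [0.6026, -0.0228, 0.02]]
brk [[0.5624, 0.3444, 0.02], [0.5563, 0.2471, 0.02], [0.4885, 0.2514, 0.02], [0.4964, 0.348, 0.02]] [0.52590936 0.2977423  0.02      ]
[[-0.907 -0.     0.42 ]
 [-0.42   0.001 -0.907]
 [-0.    -1.    -0.001]]
```

View pics/c_mat.png

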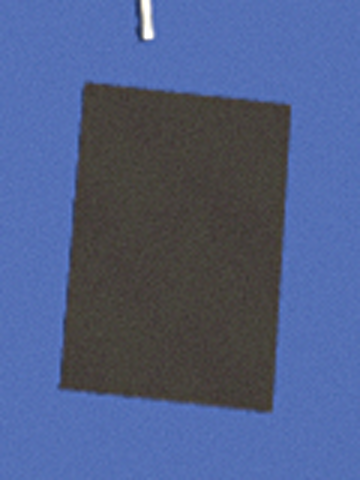

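```bash
cat >> h.py <<'E'
def go(x,y,z,jaw):
    """tool delta (mm) & twist(deg, about tool y) from present pose; jaw = world angle of tool z wanted (mod 180)"""
    s=bot.read_state();M=R.from_quat(s['eef_rot']).as_matrix()
    d=M.T@(np.array([x,y,z])-s['eef_pos'])*1000
    zx=np.array([np.cos(np.radians(jaw)),np.sin(np.radians(jaw)),0])
    if zx@M[:,2]<0: zx=-zx
    T=np.c_[np.cross([0,0,-1],zx),[0,0,-1],zx]
    tw=np.degrees(R.from_matrix(M.T@T).as_rotvec())
    print('delta',d.round(1),'twist',tw.round(1),'rows',(np.linalg.norm(d)/41.7).round(1),(np.linalg.norm(tw)/7.16).round(1),'t',round(s['time'],2),'pos',s['eef_pos'].round(4),'w',round(s['gripper_width'],4),'j7',s['joint_pos'].round(2),'F',np.round(s['wrist_force'],1))
E
python3 -c "
from h import *
go(.482,-.0435,.18,-95.3)"
```

```text
delta [-419.1   16.  -407.7] twist [ 0.  30.2  0. ] rows 14.0 4.2 t 0.35 pos [ 0.2731 -0.5896  0.1957] w 0.0854 j7 [ 1.11  0.62 -0.01  1.42  0.01  1.1  -0.04] F [-0.1  0.2  0.4]
```

```bash
python3 -m pendant '{"twist":[[0,6,0],[0,12,0],[0,18,0],[0,24,0],[0,30,0],[0,30,0],[0,30,0],[0,30,0],[0,30,0],[0,30,0]],"delta_pos":[[-30,0,-29],[-60,0,-58],[-89,0,-87],[-119,0,-116],[-149,0,-145],[-178,0,-173],[-207,0,-201],[-236,0,-229],[-265,0,-257],[-294,0,-286]],"grip":[-1,-1,-1,-1,-1,-1,-1,-1,-1,-1]}' 40; python3 -c "
from h import *
go(.482,-.0435,.16,-95.3)"
```

```text
time: 1.18
eef_pos: [0.4204, -0.205, 0.1964]
eef_rot: [-0.032, -0.706, 0.707, 0.031]
wrist_force: [0.5, -0.5, -0.4]
gripper_width: 0.0852
delta [ -46.8   36.4 -166.4] twist [-0.   0.1 -0.1] rows 4.2 0.0 t 1.18 pos [ 0.4204 -0.205   0.1964] w 0.0852 j7 [ 0.36  0.33  0.07  1.93 -0.03  0.88 -1.22] F [ 0.5 -0.5 -0.4]
```

```bash
python3 -m pendant '{"twist":[[0,0,0],[0,0,0],[0,0,0],[0,0,0],[0,0,0],[0,0,0],[0,0,0]],"delta_pos":[[-11,0,-38],[-21,9,-76],[-32,18,-114],[-42,27,-150],[-47,36,-166],[-47,36,-166],[-47,36,-166]],"grip":[-1,-1,-1,-1,-1,-1,-1]}' 40; python3 -c "
from h import *
go(.482,-.0435,.053,-95.3)
t=img('top');s=img('scene');crop(t,230,140,350,300,4,'a1.png');crop(s,180,100,290,250,4,'a2.png')"
```

```text
time: 1.77
eef_pos: [0.4813, -0.0447, 0.1597]
eef_rot: [-0.03, -0.706, 0.706, 0.031]
wrist_force: [0.4, -0.3, 0.6]
gripper_width: 0.0854
delta [ -0.7 106.7  -1.2] twist [-0.   0.3  0.1] rows 2.6 0.0 t 1.77 pos [ 0.4813 -0.0447  0.1597] w 0.0854 j7 [ 0.03  0.41  0.02  1.94 -0.01  0.8  -1.6 ] F [ 0.4 -0.3  0.6]
```

View pics/a1.png

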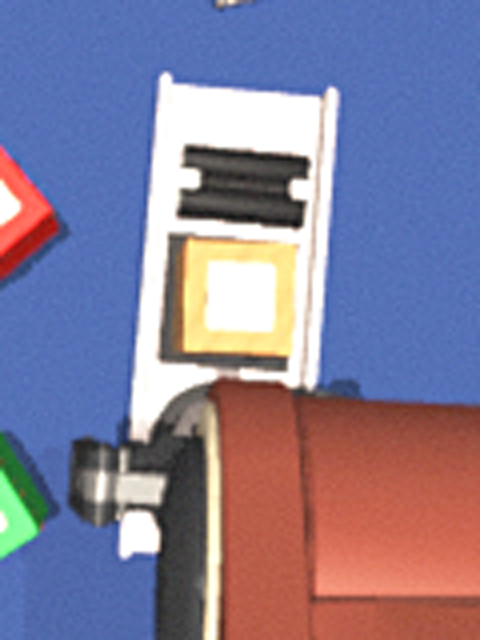

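View pics/a2.png

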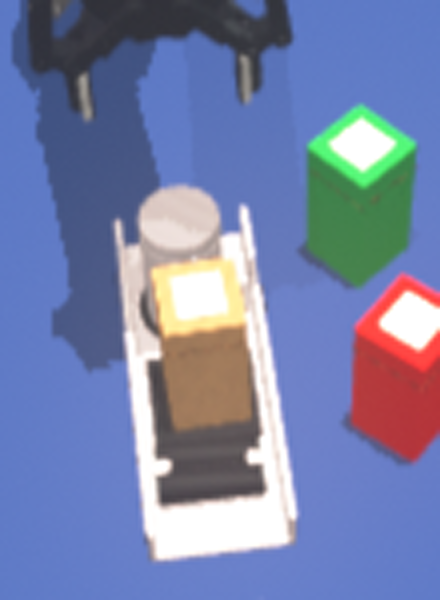

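```bash
python3 -m pendant '{"twist":[[0,0,0],[0,0,0],[0,0,0],[0,0,0],[0,0,0],[0,0,0],[0,0,0]],"delta_pos":[[-1,35,-1],[-1,70,-1],[-1,90,-1],[-1,100,-1],[-1,106,-1],[-1,106,-1],[-1,106,-1]],"grip":[-1,-1,-1,-1,-1,-1,-1]}' 40
python3 -m pendant '{"twist":[[0,0,0],[0,0,0],[0,0,0],[0,0,0],[0,0,0],[0,0,0],[0,0,0],[0,0,0],[0,0,0],[0,0,0]],"delta_pos":[[0,0,0],[0,0,0],[0,0,0],[0,0,0],[0,0,0],[0,0,0],[0,0,0],[0,0,0],[0,0,0],[0,0,0]],"grip":[0,0.3,0.3,0.5,0.7,1,1,1,1,1]}' 40; python3 -c "
from h import *
go(.482,-.0435,.19,-95.3)"
```

```text
time: 2.45
eef_pos: [0.483, -0.0459, 0.0547]
eef_rot: [-0.033, -0.706, 0.707, 0.032]
wrist_force: [-0.6, -0.3, -0.7]
gripper_width: 0.0848
time: 3.28
eef_pos: [0.4834, -0.0449, 0.0553]
eef_rot: [-0.033, -0.706, 0.706, 0.031]
wrist_force: [-1.2, -0.7, 5.7]
gripper_width: 0.05
delta [   1.2 -134.7   -1.2] twist [-0.   0.1 -0.1] rows 3.2 0.0 t 3.28 pos [ 0.4834 -0.0449  0.0553] w 0.05 j7 [ 0.04  0.57  0.01  2.05 -0.02  0.52 -1.6 ] F [-1.2 -0.7  5.7]
```

```bash
python3 -m pendant '{"twist":[[0,0,0],[0,0,0],[0,0,0]],"delta_pos":[[0,0,0],[0,0,0],[0,0,0]],"grip":[1,1,1]}' 40;  python3 -c "
from h import *
s=img('scene');crop(s,180,80,290,220,4,'a3.png')"
```

```text
time: 3.53
eef_pos: [0.4834, -0.0449, 0.0553]
eef_rot: [-0.033, -0.706, 0.706, 0.031]
wrist_force: [-0.1, -0.2, 5.0]
gripper_width: 0.0502
```

View pics/a3.png

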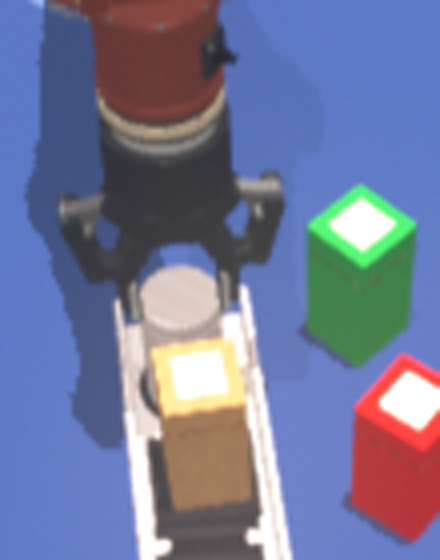

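```bash
python3 -m pendant '{"twist":[[0,0,0],[0,0,0],[0,0,0],[0,0,0],[0,0,0],[0,0,0],[0,0,0]],"delta_pos":[[0,-20,0],[0,-50,0],[0,-85,0],[0,-115,0],[0,-130,0],[0,-135,0],[0,-135,0]],"grip":[1,1,1,1,1,1,1]}' 40
python3 -c "
from h import *
# mat centre .5004,-.288 angle -5.5; tin at local -0.055
a=np.radians(-5.5);c=np.array([.5004,-.288]);u=np.array([np.cos(a),np.sin(a)])
print(c-.055*u,c+.055*u)
p=c-.055*u
go(p[0],p[1],.19,-95.3)"
```

```text
time: 4.17
eef_pos: [0.4829, -0.0446, 0.1901]
eef_rot: [0.033, 0.706, -0.706, -0.031]
wrist_force: [-0.1, -0.1, -2.9]
gripper_width: 0.0501
[ 0.44565321 -0.28272848] [ 0.55514679 -0.29327152]
delta [ 15.8  -0.  240.5] twist [ 0.   0.2 -0.1] rows 5.8 0.0 t 4.17 pos [ 0.4829 -0.0446  0.1901] w 0.0501 j7 [ 0.03  0.37  0.02  1.9  -0.01  0.87 -1.6 ] F [-0.1 -0.1 -2.9]
```

```bash
python3 -m pendant '{"twist":[[0,0,0],[0,0,0],[0,0,0],[0,0,0],[0,0,0],[0,0,0],[0,0,0],[0,0,0],[0,0,0],[0,0,0]],"delta_pos":[[1,0,15],[3,0,45],[5,0,82],[8,0,122],[11,0,162],[14,0,200],[15,0,225],[16,0,240],[16,0,240],[16,0,240]],"grip":[1,1,1,1,1,1,1,1,1,1]}' 40
python3 -c "
from h import *
go(.4457,-.2827,.0535,-95.3)"
```

```text
time: 5.0
eef_pos: [0.4435, -0.282, 0.1869]
eef_rot: [0.031, 0.707, -0.706, -0.034]
wrist_force: [0.4, -0.0, -3.2]
gripper_width: 0.0496
delta [ -2.8 133.4   0.7] twist [0.1 0.  0.2] rows 3.2 0.0 t 5.0 pos [ 0.4435 -0.282   0.1869] w 0.0496 j7 [ 0.47  0.43  0.07  1.79 -0.04  0.92 -1.1 ] F [ 0.4 -0.  -3.2]
```

```bash
python3 -m pendant '{"twist":[[0,0,0],[0,0,0],[0,0,0],[0,0,0],[0,0,0],[0,0,0],[0,0,0],[0,0,0]],"delta_pos":[[0,20,0],[0,55,0],[0,90,0],[0,115,0],[0,125,0],[0,130,0],[0,132,0],[0,132,0]],"grip":[1,1,1,1,1,1,1,1]}' 40
python3 -c "
from h import *
go(.4457,-.2827,.0535,-95.3)
s=img('scene');crop(s,70,60,220,260,3,'a4.png')"
```

```text
time: 5.67
eef_pos: [0.4461, -0.2821, 0.0577]
eef_rot: [-0.032, -0.706, 0.707, 0.031]
wrist_force: [-0.9, -0.3, -2.2]
gripper_width: 0.05
delta [0.3 4.2 0.7] twist [-0.   0.2 -0.1] rows 0.1 0.0 t 5.67 pos [ 0.4461 -0.2821  0.0577] w 0.05 j7 [ 0.49  0.61  0.05  1.93 -0.06  0.6  -1.08] F [-0.9 -0.3 -2.2]
```

View pics/a4.png

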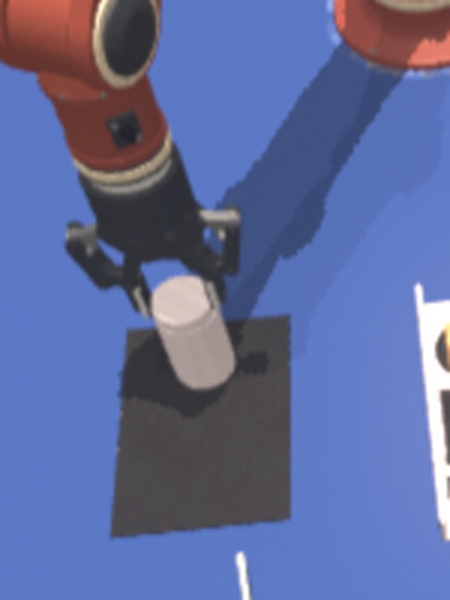

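```bash
python3 -m pendant '{"twist":[[0,0,0],[0,0,0],[0,0,0],[0,0,0],[0,0,0]],"delta_pos":[[0,1.5,0],[0,3,0],[0,4,0],[0,4.5,0],[0,4.5,0]],"grip":[1,1,1,1,1]}' 40
```

```text
time: 6.13
eef_pos: [0.4451, -0.2823, 0.0527]
eef_rot: [0.032, 0.706, -0.706, -0.032]
wrist_force: [0.7, -0.4, -2.7]
gripper_width: 0.05
```

```bash
python3 -m pendant '{"twist":[[0,0,0],[0,0,0],[0,0,0]],"delta_pos":[[0,1,0],[0,2,0],[0,2,0]],"grip":[1,1,1]}' 40
```

```text
time: 6.38
eef_pos: [0.4455, -0.2826, 0.0524]
eef_rot: [-0.032, -0.706, 0.707, 0.031]
wrist_force: [-1.4, -0.1, 10.3]
gripper_width: 0.0498
```

Contact at TCP z≈0.0524, as predicted. Release and rise.

```bash
python3 -m pendant '{"twist":[[0,0,0],[0,0,0],[0,0,0],[0,0,0],[0,0,0],[0,0,0],[0,0,0],[0,0,0]],"delta_pos":[[0,-1,0],[0,-1,0],[0,-1,0],[0,-1,0],[0,-1,0],[0,-1,0],[0,-1,0],[0,-1,0]],"grip":[0.3,0.1,-0.1,-0.3,-0.6,-1,-1,-1]}' 40
python3 -m pendant '{"twist":[[0,0,0],[0,0,0],[0,0,0],[0,0,0],[0,0,0],[0,0,0]],"delta_pos":[[0,-15,0],[0,-50,0],[0,-90,0],[0,-125,0],[0,-140,0],[0,-140,0]],"grip":[-1,-1,-1,-1,-1,-1]}' 40
python3 -c "
from h import *
go(.5575,-.048,.19,-94.5)"
```

```text
time: 7.05
eef_pos: [0.445, -0.2822, 0.0513]
eef_rot: [0.032, 0.706, -0.706, -0.032]
wrist_force: [-1.0, -0.7, -0.6]
gripper_width: 0.0858
time: 7.55
eef_pos: [0.4476, -0.2839, 0.1959]
eef_rot: [-0.035, -0.705, 0.708, 0.029]
wrist_force: [0.8, -0.1, -0.2]
gripper_width: 0.0854
delta [ -88.2    5.7 -244.9] twist [-0.2 -0.7 -0.5] rows 6.2 0.1 t 7.55 pos [ 0.4476 -0.2839  0.1959] w 0.0854 j7 [ 0.47  0.42  0.08  1.78 -0.04  0.93 -1.1 ] F [ 0.8 -0.1 -0.2]
```

```bash
python3 -m pendant '{"twist":[[0,0,0],[0,0,0],[0,0,0],[0,0,0],[0,0,0],[0,0,0],[0,0,0],[0,0,0],[0,0,0],[0,0,0]],"delta_pos":[[-5,0,-15],[-17,0,-48],[-31,0,-86],[-45,0,-125],[-59,0,-164],[-73,0,-203],[-83,0,-230],[-88,5,-245],[-88,5,-245],[-88,5,-245]],"grip":[-1,-1,-1,-1,-1,-1,-1,-1,-1,-1]}' 40
python3 -c "
from h import *
go(.5575,-.048,.066,-94.5)
s=img('scene');crop(s,70,80,290,240,3,'a5.png')"
```

```text
time: 8.38
eef_pos: [0.5537, -0.0454, 0.1849]
eef_rot: [-0.03, -0.706, 0.707, 0.032]
wrist_force: [0.1, -0.8, 0.3]
gripper_width: 0.0854
delta [ -4.5 118.9   2.2] twist [-0.  -0.5  0.2] rows 2.9 0.1 t 8.38 pos [ 0.5537 -0.0454  0.1849] w 0.0854 j7 [ 0.02  0.48  0.04  1.72 -0.02  0.95 -1.59] F [ 0.1 -0.8  0.3]
```

View pics/a5.png

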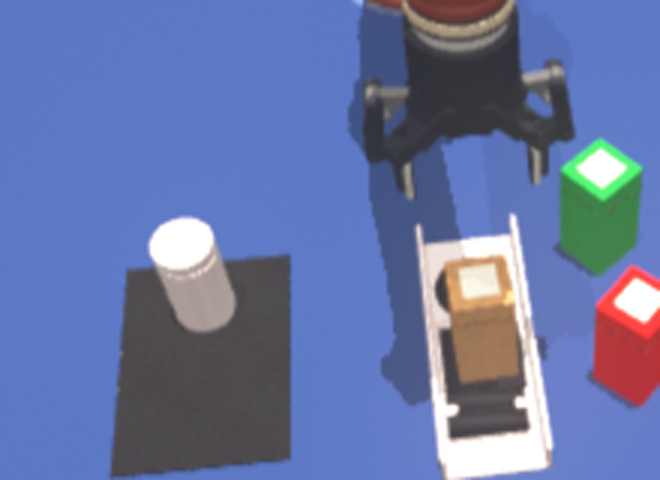

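```bash
python3 -c "
from h import *
s=img('scene')
print(ray(s,[[70+480/3,80+284/3]],.116))
H=cv2.cvtColor(s['img'],cv2.COLOR_RGB2HSV);crop(s,205,155,255,215,10,'a6.png')"
```

```text
[[ 0.56220766 -0.0461374   0.116     ]]
```

View pics/a6.png

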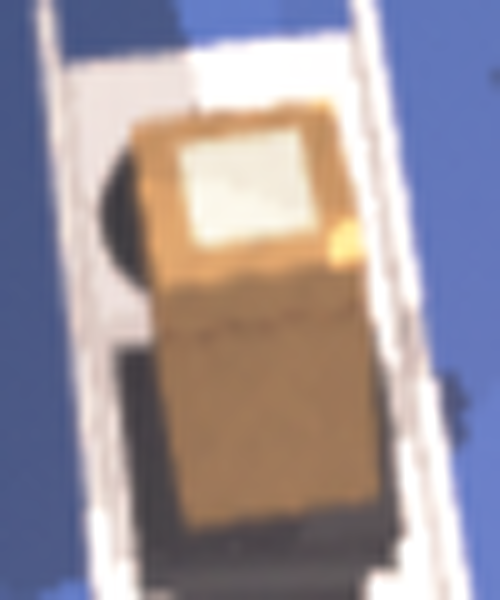

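```bash
python3 -c "
from h import *
go(.5595,-.047,.066,-94.5)"
```

```text
delta [ -5.9 119.8  -2. ] twist [-0.1 -0.8  0.1] rows 2.9 0.1 t 8.48 pos [ 0.5537 -0.0483  0.1858] w 0.0855 j7 [ 0.02  0.48  0.04  1.71 -0.02  0.95 -1.59] F [-0.4 -0.6 -0.9]
```

```bash
python3 -m pendant '{"twist":[[0,0,0],[0,0,0],[0,0,0],[0,0,0],[0,0,0],[0,0,0],[0,0,0],[0,0,0]],"delta_pos":[[-5,15,0],[-5,50,0],[-5,85,0],[-5,105,0],[-5,115,0],[-5,119,0],[-5,119,0],[-5,119,0]],"grip":[-1,-1,-1,-1,-1,-1,-1,-1]}' 40
python3 -m pendant '{"twist":[[0,0,0],[0,0,0],[0,0,0],[0,0,0],[0,0,0],[0,0,0],[0,0,0],[0,0,0],[0,0,0],[0,0,0]],"delta_pos":[[0,0,0],[0,0,0],[0,0,0],[0,0,0],[0,0,0],[0,0,0],[0,0,0],[0,0,0],[0,0,0],[0,0,0]],"grip":[0,0.2,0.3,0.5,0.7,1,1,1,1,1]}' 40; python3 -c "
from h import *
s=img('scene');crop(s,180,80,290,240,4,'a7.png')
go(.5595,-.047,.066,-94.5)"
```

```text
time: 9.15
eef_pos: [0.5608, -0.0474, 0.0688]
eef_rot: [-0.033, -0.706, 0.706, 0.031]
wrist_force: [-0.5, 0.2, 0.5]
gripper_width: 0.0852
time: 9.98
eef_pos: [0.5606, -0.0467, 0.069]
eef_rot: [-0.033, -0.706, 0.706, 0.031]
wrist_force: [-0.3, -0.7, 6.6]
gripper_width: 0.0507
delta [1.  3.1 0.4] twist [-0.  -0.6 -0.1] rows 0.1 0.1 t 10.03 pos [ 0.5606 -0.0467  0.0691] w 0.0509 j7 [ 0.02  0.63  0.03  1.82 -0.03  0.68 -1.59] F [-1.6 -0.1  6.3]
```

View pics/a7.png

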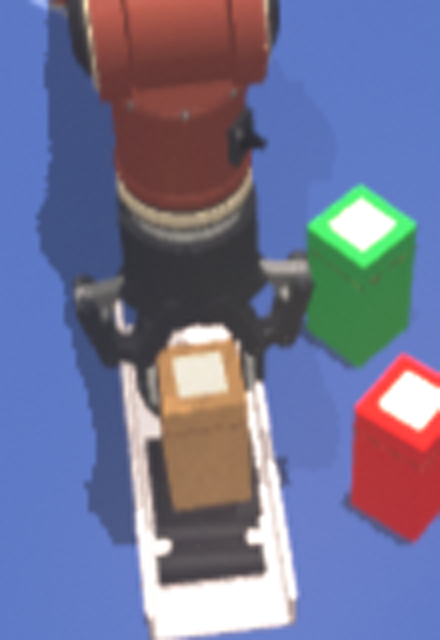

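```bash
python3 -m pendant '{"twist":[[0,0,0],[0,0,0],[0,0,0],[0,0,0],[0,0,0],[0,0,0],[0,0,0]],"delta_pos":[[0,-20,0],[0,-50,0],[0,-85,0],[0,-115,0],[0,-128,0],[0,-130,0],[0,-130,0]],"grip":[1,1,1,1,1,1,1]}' 40
python3 -c "
from h import *
go(.557,-.2933,.195,-95)"
```

```text
time: 10.62
eef_pos: [0.5595, -0.0465, 0.1979]
eef_rot: [0.032, 0.706, -0.706, -0.031]
wrist_force: [-0.4, 0.7, -3.0]
gripper_width: 0.0507
delta [-19.6   2.9 246.1] twist [ 0.  -0.1 -0. ] rows 5.9 0.0 t 10.62 pos [ 0.5595 -0.0465  0.1979] w 0.0507 j7 [ 0.02  0.47  0.04  1.69 -0.02  0.98 -1.59] F [-0.4  0.7 -3. ]
```

```bash
python3 -m pendant '{"twist":[[0,0,0],[0,0,0],[0,0,0],[0,0,0],[0,0,0],[0,0,0],[0,0,0],[0,0,0],[0,0,0],[0,0,0]],"delta_pos":[[-1,0,15],[-4,0,45],[-6,0,82],[-9,0,122],[-13,0,162],[-16,0,200],[-18,0,230],[-20,0,246],[-20,0,246],[-20,0,246]],"grip":[1,1,1,1,1,1,1,1,1,1]}' 40
python3 -c "
from h import *
go(.557,-.2933,.068,-95)"
```

```text
time: 11.45
eef_pos: [0.5566, -0.2926, 0.1954]
eef_rot: [0.031, 0.707, -0.705, -0.033]
wrist_force: [-0.1, 0.1, -2.1]
gripper_width: 0.0509
delta [ -0.9 127.4   1. ] twist [ 0.2 -0.2  0.2] rows 3.1 0.0 t 11.45 pos [ 0.5566 -0.2926  0.1954] w 0.0509 j7 [ 0.41  0.58  0.06  1.49 -0.04  1.08 -1.18] F [-0.1  0.1 -2.1]
```

```bash
python3 -m pendant '{"twist":[[0,0,0],[0,0,0],[0,0,0],[0,0,0],[0,0,0],[0,0,0],[0,0,0],[0,0,0]],"delta_pos":[[0,20,0],[0,55,0],[0,90,0],[0,112,0],[0,120,0],[0,124,0],[0,126,0],[0,127,0]],"grip":[1,1,1,1,1,1,1,1]}' 40
python3 -m pendant '{"twist":[[0,0,0],[0,0,0],[0,0,0]],"delta_pos":[[0,1,0],[0,2,0],[0,2,0]],"grip":[1,1,1]}' 40
```

```text
time: 12.12
eef_pos: [0.5591, -0.293, 0.0719]
eef_rot: [-0.032, -0.706, 0.707, 0.03]
wrist_force: [-0.5, 0.1, -0.9]
gripper_width: 0.0509
time: 12.37
eef_pos: [0.5581, -0.2937, 0.0695]
eef_rot: [-0.032, -0.706, 0.707, 0.031]
wrist_force: [0.6, -0.7, -2.7]
gripper_width: 0.0508
```

```bash
python3 -m pendant '{"twist":[[0,0,0],[0,0,0],[0,0,0],[0,0,0]],"delta_pos":[[0,1,0],[0,2,0],[0,3,0],[0,3,0]],"grip":[1,1,1,1]}' 40
```

```text
time: 12.7
eef_pos: [0.5579, -0.2936, 0.0662]
eef_rot: [-0.032, -0.706, 0.706, 0.031]
wrist_force: [-1.1, 0.8, 0.2]
gripper_width: 0.0507
```

```bash
python3 -m pendant '{"twist":[[0,0,0],[0,0,0],[0,0,0],[0,0,0],[0,0,0],[0,0,0],[0,0,0],[0,0,0]],"delta_pos":[[0,0.5,0],[0,0.5,0],[0,0,0],[0,-1,0],[0,-1,0],[0,-1,0],[0,-1,0],[0,-1,0]],"grip":[0.3,0.1,-0.1,-0.3,-0.6,-1,-1,-1]}' 40
python3 -m pendant '{"twist":[[0,0,0],[0,0,0],[0,0,0],[0,0,0],[0,0,0],[0,0,0]],"delta_pos":[[0,-15,0],[0,-50,0],[0,-90,0],[0,-115,0],[0,-130,0],[0,-130,0]],"grip":[-1,-1,-1,-1,-1,-1]}' 40
python3 -c "
from h import *
go(.62,-.058,.16,-5.3)
t=img('top');s=img('scene');crop(s,70,80,290,240,3,'a8.png');crop(t,240,140,340,300,4,'a9.png')"
```

```text
time: 13.37
eef_pos: [0.5575, -0.2933, 0.0663]
eef_rot: [0.032, 0.706, -0.706, -0.032]
wrist_force: [1.0, -0.3, -1.0]
gripper_width: 0.0854
time: 13.87
eef_pos: [0.56, -0.2947, 0.2012]
eef_rot: [-0.035, -0.705, 0.708, 0.029]
wrist_force: [0.4, -0.6, -0.1]
gripper_width: 0.0854
delta [ -38.2   40.7 -241.3] twist [ -0.5 -89.8  -0.2] rows 5.9 12.5 t 13.87 pos [ 0.56   -0.2947  0.2012] w 0.0854 j7 [ 0.41  0.58  0.06  1.48 -0.04  1.07 -1.18] F [ 0.4 -0.6 -0.1]
```

View pics/a8.png

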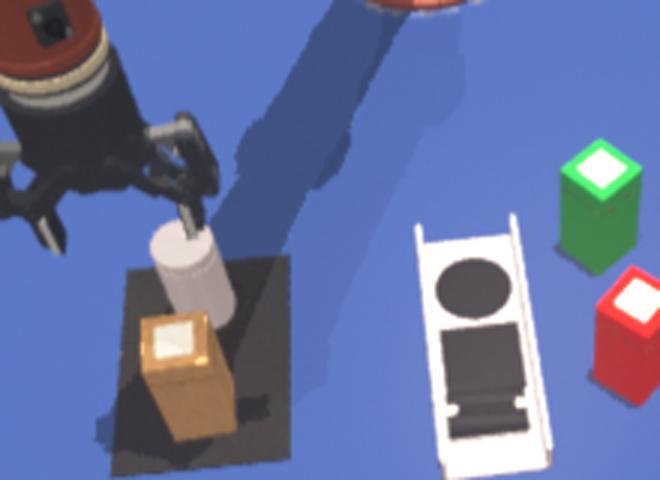

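View pics/a9.png

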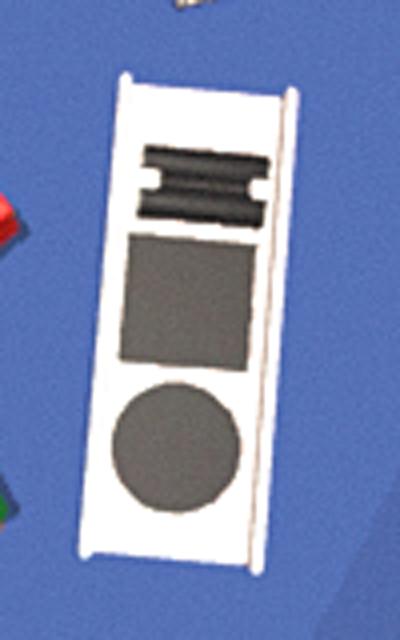

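```bash
python3 -c "
from h import *
for n in('top','scene'):
    d=img(n);m=cv2.cvtColor(d['img'],cv2.COLOR_RGB2HSV)
    g=(m[...,2]<130)&(m[...,1]<100)
    x0,x1=(255,320) if n=='top' else (205,260)
    g[:,:x0]=0;g[:,x1:]=0
    if n=='top': g[:170]=0;g[290:]=0
    else: g[:150]=0;g[235:]=0
    for c in blobs(g):
        r=cv2.minAreaRect(c);M=cv2.moments(c);b=cv2.boxPoints(r);z=.006
        w=ray(d,b,z);cc=ray(d,[M['m10']/M['m00'],M['m01']/M['m00']],z)[0]
        print(n,np.round(r[0],1),cc.round(4),w.mean(0).round(4),[(round(np.linalg.norm(w[i]-w[i+1]),4),round(axis(w[i],w[i+1]),1)) for i in(0,1)],ray(d,[M['m10']/M['m00'],M['m01']/M['m00']],.02)[0].round(4))
"
```

```text
top [283.5 251.5] [ 0.4815 -0.0408  0.006 ] [ 0.4817 -0.0407  0.006 ] [(np.float64(0.0664), np.float64(-90.6)), (np.float64(0.0654), np.float64(178.7))] [ 0.4823 -0.0398  0.02  ]
top [286.5 215.2] [ 0.5588 -0.0485  0.006 ] [ 0.559  -0.0486  0.006 ] [(np.float64(0.0674), np.float64(-5.8)), (np.float64(0.0685), np.float64(-95.6))] [ 0.5583 -0.0474  0.02  ]
top [290.2 186.3] [ 0.6212 -0.0587  0.006 ] [ 0.6216 -0.0579  0.006 ] [(np.float64(0.0393), np.float64(-6.3)), (np.float64(0.0675), np.float64(-96.2))] [ 0.6196 -0.0575  0.02  ]
scene [231.2 206.4] [ 0.5826 -0.053   0.006 ] [ 0.5822 -0.0523  0.006 ] [(np.float64(0.0699), np.float64(82.9)), (np.float64(0.1123), np.float64(-8.4))] [ 0.5914 -0.0543  0.02  ]
scene [227.5 176. ] [ 0.4834 -0.0422  0.006 ] [ 0.4837 -0.0419  0.006 ] [(np.float64(0.0644), np.float64(76.4)), (np.float64(0.0617), np.float64(-12.6))] [ 0.4937 -0.0435  0.02  ]
```

```bash
python3 -m pendant '{"twist":[[0,-7,0],[0,-14,0],[0,-21,0],[0,-28,0],[0,-35,0],[0,-42,0],[0,-49,0],[0,-56,0],[0,-63,0],[0,-70,0]],"delta_pos":[[-3,0,-20],[-8,0,-50],[-13,0,-80],[-18,0,-110],[-23,0,-140],[-28,0,-170],[-32,0,-200],[-36,0,-225],[-38,0,-241],[-38,0,-241]],"grip":[-1,-1,-1,-1,-1,-1,-1,-1,-1,-1]}' 40
python3 -c "
from h import *
go(.6205,-.0578,.12,-5.7)"
```

```text
time: 14.9
eef_pos: [0.6167, -0.0495, 0.1947]
eef_rot: [-0.383, 0.596, -0.592, 0.384]
wrist_force: [-0.0, 0.6, 0.9]
gripper_width: 0.0854
delta [ 6.3 74.6  7.2] twist [  0.2 -18.6  -0.3] rows 1.8 2.6 t 14.9 pos [ 0.6167 -0.0495  0.1947] w 0.0854 j7 [ 0.22  0.58 -0.28  1.51  0.17  1.07 -0.53] F [-0.   0.6  0.9]
```

```bash
python3 -m pendant '{"twist":[[0,-6,0],[0,-12,0],[0,-18.5,0],[0,-18.5,0],[0,-18.5,0],[0,-18.5,0]],"delta_pos":[[3,10,4],[6,35,7],[6,60,7],[6,75,7],[6,75,7],[6,75,7]],"grip":[-1,-1,-1,-1,-1,-1]}' 40
python3 -c "
from h import *
s=img('scene');crop(s,180,100,290,260,4,'b1.png')
go(.6205,-.0578,.05,-5.7)"
```

```text
time: 15.4
eef_pos: [0.6194, -0.0651, 0.1195]
eef_rot: [-0.471, 0.529, -0.527, 0.469]
wrist_force: [-0.3, 0.5, 1.7]
gripper_width: 0.0858
delta [-7.  71.1 -1. ] twist [ 0.1 -1.  -0. ] rows 1.7 0.1 t 15.45 pos [ 0.6207 -0.0649  0.1211] w 0.0854 j7 [ 0.27  0.67 -0.34  1.59  0.26  0.93 -0.27] F [ 0.3 -0.1  0.7]
```

View pics/b1.png

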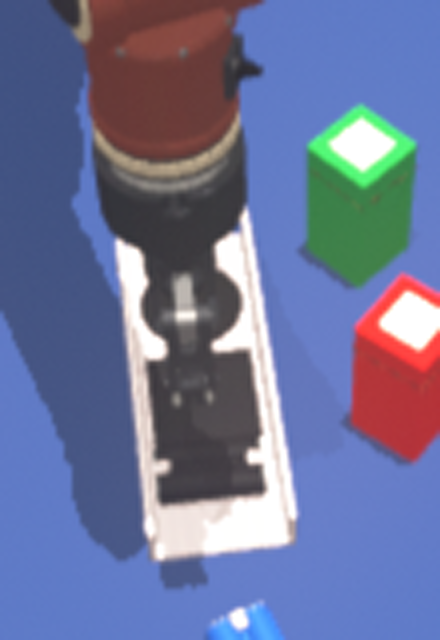

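```bash
python3 -m pendant '{"twist":[[0,-1,0],[0,-1,0],[0,-1,0],[0,-1,0],[0,-1,0],[0,-1,0]],"delta_pos":[[-7,10,0],[-7,35,0],[-7,60,0],[-7,68,0],[-7,70,0],[-7,70,0]],"grip":[-1,-1,-1,-1,-1,-1]}' 40
python3 -m pendant '{"twist":[[0,0,0],[0,0,0]],"delta_pos":[[0,0,0],[0,0,0]],"grip":[-1,-1]}' 40
python3 -c "
from h import *
s=img('scene');crop(s,180,100,290,260,4,'b2.png')
go(.6205,-.0578,.007,-5.7)"
```

```text
time: 15.95
eef_pos: [0.622, -0.0577, 0.0518]
eef_rot: [0.475, -0.524, 0.524, -0.475]
wrist_force: [0.3, -0.0, 0.0]
gripper_width: 0.0851
time: 16.12
eef_pos: [0.623, -0.0581, 0.0533]
eef_rot: [0.474, -0.523, 0.525, -0.476]
wrist_force: [-0.2, -0.1, -0.3]
gripper_width: 0.0852
delta [-0.1 46.1 -2.5] twist [-0.2  0.1 -0. ] rows 1.1 0.0 t 16.17 pos [ 0.6228 -0.0581  0.0531] w 0.0852 j7 [ 0.24  0.75 -0.32  1.64  0.3   0.79 -0.3 ] F [ 0.5  0.4 -0.4]
```

View pics/b2.png

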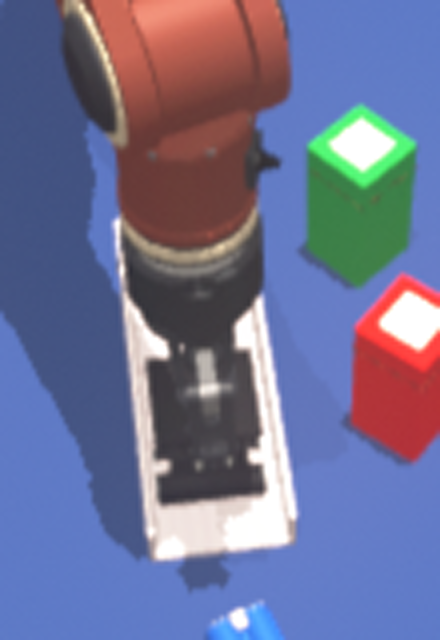

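```bash
python3 -m pendant '{"twist":[[0,0,0],[0,0,0],[0,0,0],[0,0,0],[0,0,0],[0,0,0],[0,0,0]],"delta_pos":[[0,15,-2],[0,30,-2],[0,38,-2],[0,43,-2],[0,46,-2],[0,46,-2],[0,46,-2]],"grip":[-1,-1,-1,-1,-1,-1,-1]}' 30
python3 -m pendant '{"twist":[[0,0,0],[0,0,0],[0,0,0],[0,0,0],[0,0,0],[0,0,0],[0,0,0],[0,0,0],[0,0,0],[0,0,0]],"delta_pos":[[0,0,0],[0,0,0],[0,0,0],[0,0,0],[0,0,0],[0,0,0],[0,0,0],[0,0,0],[0,0,0],[0,0,0]],"grip":[-0.5,-0.2,0,0.2,0.4,0.5,0.7,1,1,1]}' 30
python3 -m pendant '{"twist":[[0,0,0],[0,0,0]],"delta_pos":[[0,0,0],[0,0,0]],"grip":[1,1]}' 30
```

```text
time: 16.75
eef_pos: [0.6202, -0.0579, 0.0061]
eef_rot: [0.474, -0.524, 0.524, -0.475]
wrist_force: [-0.3, 0.0, -0.7]
gripper_width: 0.0856
time: 17.58
eef_pos: [0.6196, -0.058, 0.0055]
eef_rot: [-0.475, 0.524, -0.524, 0.475]
wrist_force: [0.4, -0.5, -0.4]
gripper_width: 0.0004
time: 17.75
eef_pos: [0.6196, -0.058, 0.0055]
eef_rot: [-0.475, 0.524, -0.524, 0.475]
wrist_force: [-0.3, 0.4, 0.3]
gripper_width: -0.0
```

```bash
python3 -c "
from h import *
s=img('scene');crop(s,180,120,290,260,4,'b3.png');t=img('top');crop(t,200,120,340,260,4,'b4.png')"
```

```text
(no output)
```

View pics/b3.png

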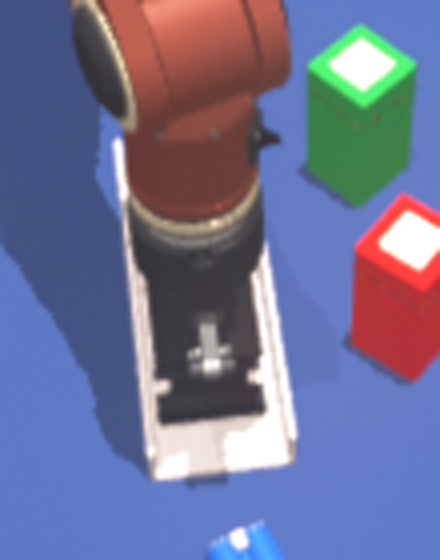

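View pics/b4.png

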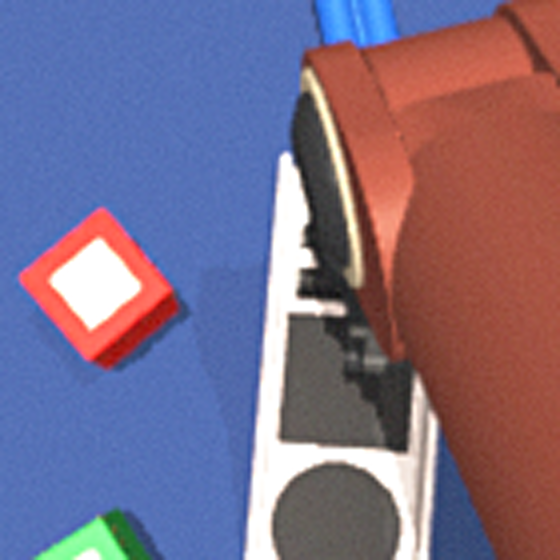

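```bash
python3 -m pendant '{"twist":[[0,0,0],[0,0,0],[0,0,0],[0,0,0],[0,0,0],[0,0,0],[0,0,0],[0,0,0]],"delta_pos":[[0,-5,0],[0,-15,0],[0,-30,0],[0,-50,0],[0,-80,0],[0,-110,0],[0,-140,0],[0,-140,0]],"grip":[1,1,1,1,1,1,1,1]}' 30
python3 -c "
from h import *
s=img('scene');crop(s,180,120,290,260,4,'b5.png');t=img('top');crop(t,200,120,340,260,4,'b6.png')"
```

```text
time: 18.52
eef_pos: [0.6245, -0.0575, 0.1537]
eef_rot: [0.471, -0.52, 0.528, -0.479]
wrist_force: [0.6, -0.7, 1.2]
gripper_width: -0.0003
```

View pics/b5.png

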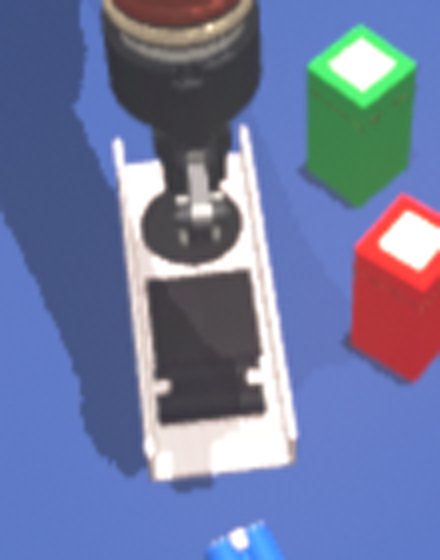

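View pics/b6.png

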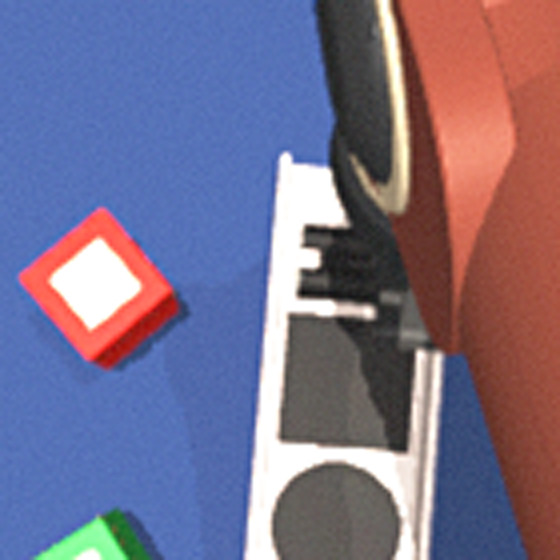

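```bash
python3 -c "
from h import *
s=img('scene');p=bot.read_state()['eef_pos'];print(p,proj(s,p),proj(s,p+np.array([0,0,.04])))
print('pack scene',ray(s,np.array([[145,388],[262,380],[264,413],[161,421]])/4+[180,120],.02))
crop(s,205,150,255,210,10,'b7.png')"
```

```text
[ 0.61937129 -0.05807323  0.14619629] [[229.4367292  187.19024365]] [[228.58726512 176.9773138 ]]
pack scene [[ 0.61476711 -0.0975857   0.02      ]
 [ 0.62662736 -0.0237224   0.02      ]
 [ 0.65064779 -0.02798776  0.02      ]
 [ 0.64094077 -0.09236223  0.02      ]]
```

View pics/b7.png

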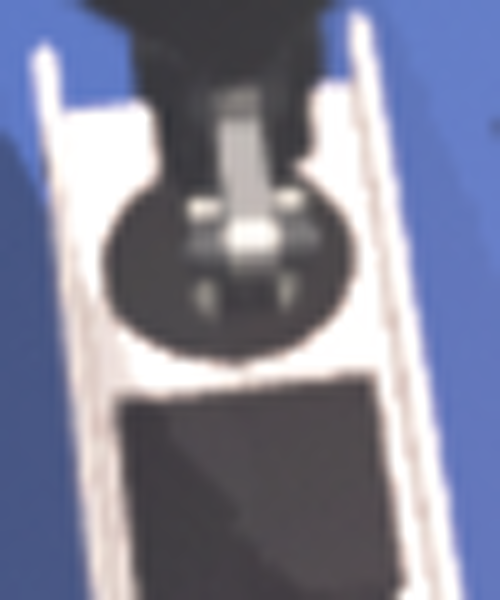

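```bash
python3 -c "
from h import *
t=img('top');p=bot.read_state()['eef_pos']
for h in (0,.02,.04,.073,.1): print(h,(proj(t,p+np.array([0,0,h]))-[250,130]).round(1)*8)
crop(t,250,130,330,200,8,'b8.png')"
```

```text
0 [[376.8 391.2]]
0.02 [[386.4 379.2]]
0.04 [[396.8 365.6]]
0.073 [[415.2 342.4]]
0.1 [[432.  320.8]]
```

View pics/b8.png

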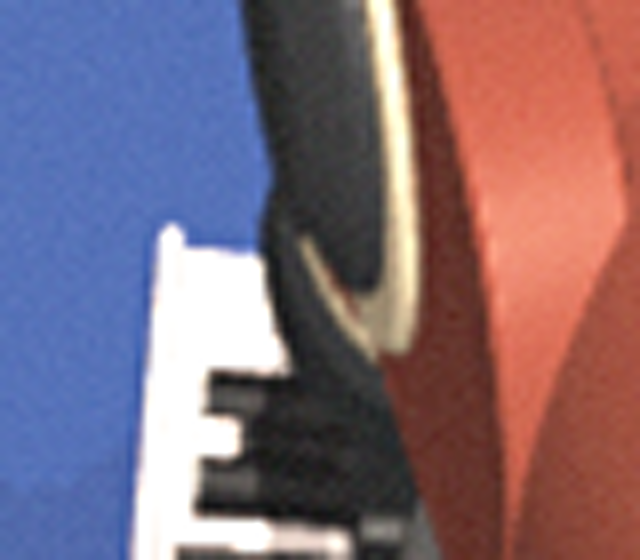

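```bash
python3 -c "
from h import *
t=img('top')
a=np.radians(84.7);u=np.array([np.cos(a),np.sin(a),0])
for h in (.06,.08,.1):print(h,((proj(t,np.array([.482,-.0445,.16+h])+u*.065)-[230,140])*4).round(0))
for h in (0,.02,.04):print(h,((proj(t,np.array([.482,-.0445,.16+h])+u*.048)-[230,140])*4).round(0))
"
```

```text
0.06 [[ 96. 462.]]
0.08 [[ 96. 466.]]
0.1 [[ 95. 470.]]
0 [[137. 456.]]
0.02 [[138. 459.]]
0.04 [[138. 462.]]
```

```bash
python3 -c "
from h import *
go(.66,.22,.19,-5.7)"
```

```text
delta [-280.9  -45.7   13.9] twist [0.2 0.1 0. ] rows 6.8 0.0 t 18.77 pos [ 0.6184 -0.0581  0.1444] w -0.0001 j7 [ 0.27  0.64 -0.35  1.57  0.25  0.98 -0.26] F [ 0.1  0.1 -0.3]
```

```bash
python3 -m pendant '{"twist":[[0,0,0],[0,0,0],[0,0,0],[0,0,0],[0,0,0],[0,0,0],[0,0,0],[0,0,0],[0,0,0],[0,0,0]],"delta_pos":[[-10,-30,1],[-40,-45,2],[-80,-45,4],[-120,-45,6],[-160,-45,8],[-200,-45,10],[-240,-45,12],[-270,-45,13],[-280,-45,14],[-280,-45,14]],"grip":[1,1,1,1,1,1,1,1,1,1]}' 30
python3 -m pendant '{"twist":[[0,0,0],[0,0,0]],"delta_pos":[[-280,-45,14],[-280,-45,14]],"grip":[1,1]}' 30 >/dev/null; python3 -c "
from h import *
t=img('top');s=img('scene');p=bot.read_state();M=R.from_quat(p['eef_rot']).as_matrix();p=p['eef_pos'];print(p,M.round(3))
print('pos',p)
for d,n in((t,'top'),(s,'scene')):
    q=proj(d,p)[0];print(n,q.round(1));x0=int(q[0])-40;y0=int(q[1])-40
    x0=max(x0,0);y0=max(y0,0);crop(d,x0,y0,x0+80,y0+80,7,'d_'+n+'.png');print((q-[x0,y0])*7)
"
```

```text
time: 19.6
eef_pos: [0.6591, 0.2243, 0.1884]
eef_rot: [-0.477, 0.524, -0.521, 0.476]
wrist_force: [-0.0, 0.2, -0.4]
gripper_width: -0.0001
[0.67096958 0.3081497  0.2030616 ] [[-0.091 -0.003  0.996]
 [-0.996  0.007 -0.091]
 [-0.006 -1.    -0.003]]
pos [0.67096958 0.3081497  0.2030616 ]
top [ 80.5 145.7]
[283.16600965 284.86833589]
scene [391.9 159.6]
[286.22729802 283.96885949]
```

View pics/d_top.png

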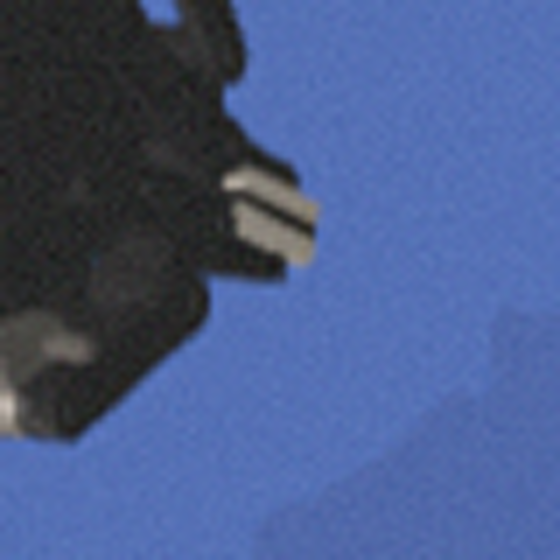

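View pics/d_scene.png

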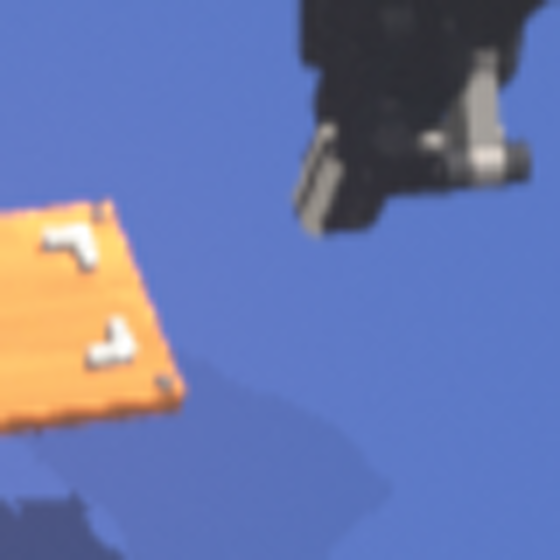

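```bash
cat >> h.py <<'E'
def tip(tag):
    p0=bot.read_state()['eef_pos'];t=img('top');s=img('scene');p=bot.read_state()['eef_pos'];print(p0,p)
    for d,n in((t,'top'),(s,'scene')):
        q=proj(d,p)[0];x0=max(int(q[0])-40,0);y0=max(int(q[1])-40,0);crop(d,x0,y0,x0+80,y0+80,7,tag+n+'.png');print(n,q.round(1),[x0,y0],((q-[x0,y0])*7).round())
E
python3 -c "
from h import *
tip('e_')"
```

```text
[0.67096958 0.3081497  0.2030616 ] [0.67307948 0.29959227 0.20256101]
top [ 85.7 144.5] [45, 104] [285. 283.]
scene [388.7 161.1] [348, 121] [285. 281.]
```

View pics/e_top.png

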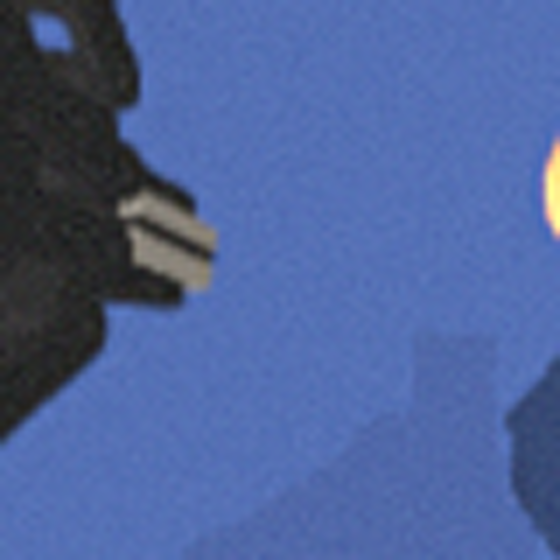

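View pics/e_scene.png

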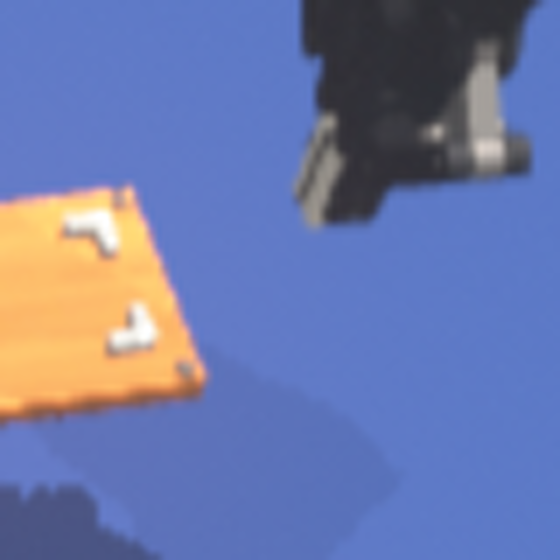

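```bash
python3 -c "
from h import *
tip('f_')
bot.get_image('top')
s=bot.read_state();print(s['time'],s['eef_pos'],np.abs(s['joint_vel']).max())
t=img('top');c=img('scene')
def tri(a,b):
    P=[]
    for d in(t,c):
        M=R.from_quat(d['attitude']).inv().as_matrix();o=np.array(d['origin']);Kc=d['intrinsics']@np.diag([1,-1,-1.])
        P.append(Kc@np.c_[M,-M@o])
    X=cv2.triangulatePoints(P[0],P[1],np.array(a,float).reshape(2,1),np.array(b,float).reshape(2,1));X=X[:3,0]/X[3,0]
    return X,proj(t,X)-a,proj(c,X)-b
print(tri([45+212/7,104+243/7],[348+305/7,121+213/7]))
"
```

```text
[0.67307948 0.29959227 0.20256101] [0.67412318 0.2966043  0.20289582]
top [ 87.5 143.8] [47, 103] [283. 285.]
scene [387.7 161.6] [347, 121] [285. 284.]
20.1167 [0.67422817 0.29652823 0.20315677] 0.007686334070135194
(array([0.67360071, 0.29758203, 0.23878181]), array([[1.25984529, 0.18569412]]), array([[ 0.68831773, -0.27529578]]))
```

View pics/f_top.png

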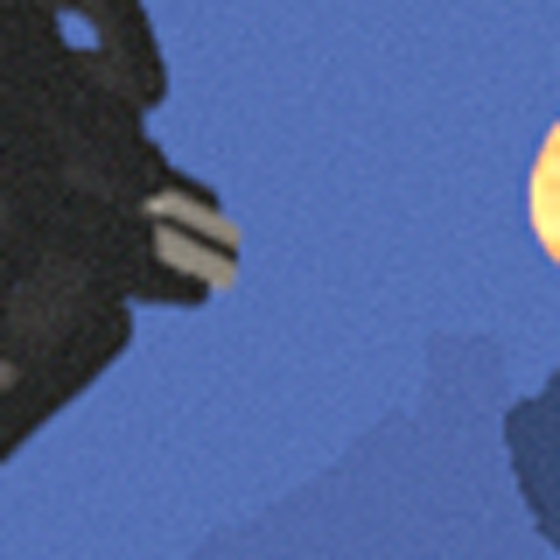

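View pics/f_scene.png

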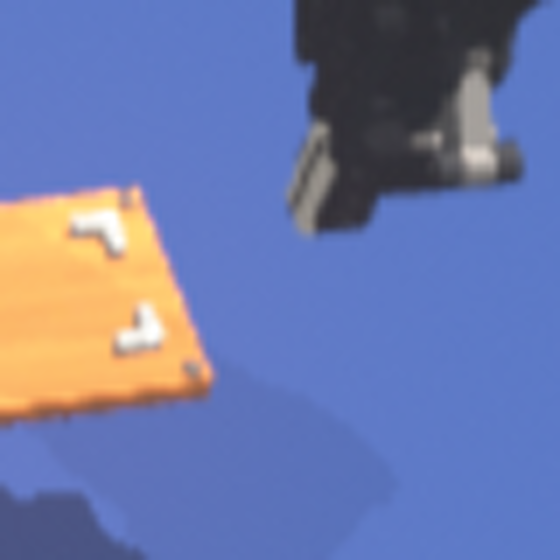

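```bash
cat >> h.py <<'E'
def tri(t,c,a,b):
    P=[]
    for d in(t,c):
        M=R.from_quat(d['attitude']).inv().as_matrix();o=np.array(d['origin']);Kc=d['intrinsics']@np.diag([1,-1,-1.])
        P.append(Kc@np.c_[M,-M@o])
    X=cv2.triangulatePoints(P[0],P[1],np.array(a,float).reshape(2,1),np.array(b,float).reshape(2,1));X=X[:3,0]/X[3,0]
    return X.round(4),(proj(t,X)-a).round(2),(proj(c,X)-b).round(2)
E
python3 -c "
from h import *
t=img('top');c=img('scene')
print(bot.read_state()['eef_pos'],tri(t,c,[80.6,138.7],[390.3,153.1]))"
```

```text
[0.6737087  0.29878255 0.20384815] (array([0.6749, 0.2934, 0.2348]), array([[-0.15, -0.02]]), array([[-0.08,  0.03]]))
```

```bash
python3 -c "
from h import *
t=img('top');c=img('scene')
print(tri(t,c,[220.5,268.5],[70+601/3,80+167/3]))
print(tri(t,c,[124.98,231.8],[350,165.5]))
crop(t,195,245,245,295,8,'g1.png')"
```

```text
(array([0.4576, 0.0839, 0.1096]), array([[-0.1 , -0.02]]), array([[-0.05,  0.  ]]))
(array([0.5271, 0.3014, 0.0023]), array([[-0.27, -0.05]]), array([[-0.16,  0.04]]))
```

View pics/g1.png

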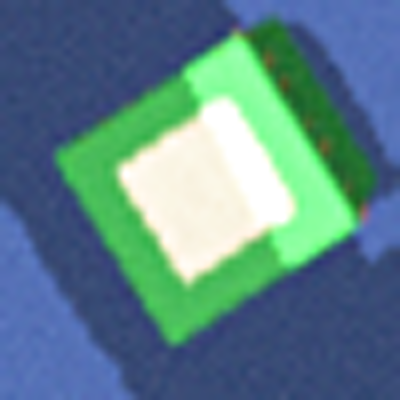

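```bash
python3 -c "
from h import *
go(.6205,-.0578,.17,-5.7)"
```

```text
delta [361.   34.  -17.2] twist [-0. -0.  0.] rows 8.7 0.0 t 20.42 pos [0.6734 0.2997 0.2039] w 0.0001 j7 [-0.3   0.78 -0.34  1.09  0.25  1.3  -0.71] F [-0.7 -1.4  1.1]
```

```bash
python3 -m pendant '{"twist":[[0,0,0],[0,0,0],[0,0,0],[0,0,0],[0,0,0],[0,0,0],[0,0,0],[0,0,0],[0,0,0],[0,0,0]],"delta_pos":[[20,0,-1],[60,0,-3],[100,0,-5],[140,0,-7],[180,0,-9],[220,0,-11],[260,0,-12],[300,0,-14],[335,10,-16],[361,30,-17]],"grip":[1,1,0,-1,-1,-1,-1,-1,-1,-1]}' 30
python3 -m pendant '{"twist":[[0,0,0],[0,0,0],[0,0,0],[0,0,0]],"delta_pos":[[0,0,0],[0,0,0],[0,0,0],[0,0,0]],"grip":[-1,-1,-1,-1]}' 30
python3 -c "
from h import *
go(.6205,-.0578,.006,-5.7)"
```

```text
time: 21.25
eef_pos: [0.6222, -0.062, 0.1764]
eef_rot: [0.473, -0.523, 0.527, -0.475]
wrist_force: [0.3, 0.4, 0.6]
gripper_width: 0.0856
time: 21.58
eef_pos: [0.6216, -0.0543, 0.1746]
eef_rot: [-0.475, 0.523, -0.523, 0.477]
wrist_force: [0.4, -0.2, -0.4]
gripper_width: 0.085
delta [  3.9 168.6  -1.1] twist [-0.1  0.2 -0.1] rows 4.0 0.0 t 21.58 pos [ 0.6216 -0.0543  0.1746] w 0.085 j7 [ 0.27  0.61 -0.36  1.53  0.24  1.04 -0.25] F [ 0.4 -0.2 -0.4]
```

```bash
python3 -m pendant '{"twist":[[0,0,0],[0,0,0],[0,0,0],[0,0,0],[0,0,0],[0,0,0],[0,0,0],[0,0,0],[0,0,0]],"delta_pos":[[4,20,-1],[4,55,-1],[4,95,-1],[4,130,-1],[4,150,-1],[4,160,-1],[4,168,-1],[4,168,-1],[4,168,-1]],"grip":[-1,-1,-1,-1,-1,-1,-1,-1,-1]}' 30
python3 -c "
from h import *
tip('i_')"
```

```text
time: 22.33
eef_pos: [0.6208, -0.06, 0.0071]
eef_rot: [0.474, -0.523, 0.524, -0.476]
wrist_force: [0.7, -0.3, -0.1]
gripper_width: 0.0852
[ 0.62083792 -0.0600412   0.0070673 ] [ 0.62111004 -0.06052247  0.0076673 ]
top [291.5 186.4] [251, 146] [283. 283.]
scene [231.2 218.6] [191, 178] [281. 284.]
```

View pics/i_scene.png

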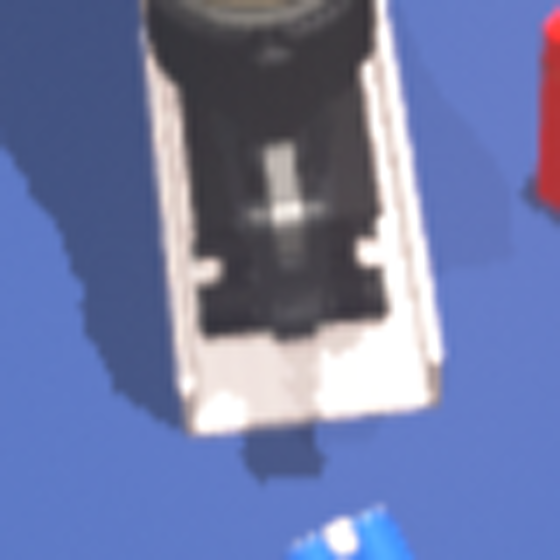

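```bash
python3 -c "
from h import *
s=img('scene')
for z in (.01,.02,.03,.04,.05): print(z,ray(s,[233.1,226.1],z).round(4))"
```

```text
0.01 [[ 0.6454 -0.0606  0.01  ]]
0.02 [[ 0.651  -0.0614  0.02  ]]
0.03 [[ 0.6567 -0.0622  0.03  ]]
0.04 [[ 0.6623 -0.063   0.04  ]]
0.05 [[ 0.668  -0.0638  0.05  ]]
```

```bash
python3 -m pendant '{"twist":[[0,0,0],[0,0,0],[0,0,0],[0,0,0],[0,0,0]],"delta_pos":[[-3,5,0],[-3,10,0],[-3,15,0],[-3,18,0],[-3,18,0]],"grip":[-1,-1,-1,-1,-1]}' 30
python3 -c "
from h import *
tip('k_')"
```

```text
time: 22.9
eef_pos: [0.6188, -0.0579, -0.0134]
eef_rot: [-0.475, 0.525, -0.523, 0.474]
wrist_force: [0.7, -0.0, 0.6]
gripper_width: 0.0856
[ 0.61881409 -0.05792977 -0.0134331 ] [ 0.61952025 -0.05788811 -0.01262392]
top [289.5 188.1] [249, 148] [283. 281.]
scene [232.4 221.8] [192, 181] [283. 286.]
```

View pics/k_scene.png

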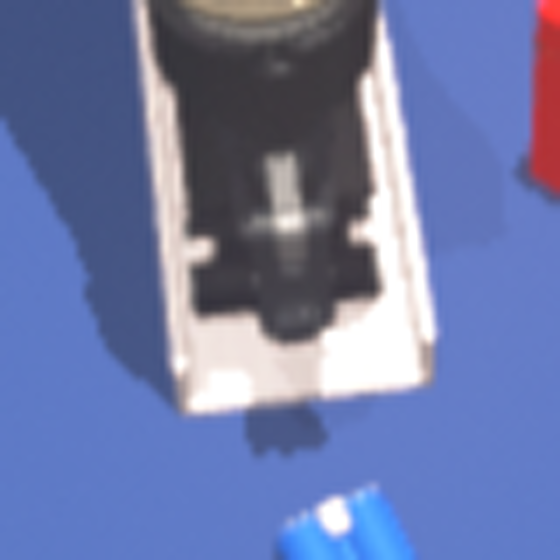

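```bash
python3 -m pendant '{"twist":[[0,0,0],[0,0,0],[0,0,0],[0,0,0],[0,0,0],[0,0,0],[0,0,0],[0,0,0],[0,0,0],[0,0,0]],"delta_pos":[[0,2,0],[0,2,0],[0,2,0],[0,2,0],[0,2,0],[0,2,0],[0,2,0],[0,2,0],[0,2,0],[0,2,0]],"grip":[-0.5,-0.2,0,0.1,0.2,0.3,0.5,1,1,1]}' 40
python3 -c "
from h import *
tip('l_')"
```

```text
time: 23.83
eef_pos: [0.62, -0.0578, -0.0137]
eef_rot: [0.475, -0.524, 0.524, -0.475]
wrist_force: [-0.3, -0.3, 4.2]
gripper_width: 0.0398
[ 0.619963   -0.05780921 -0.01374085] [ 0.61996377 -0.05784288 -0.01374037]
top [289.4 188. ] [249, 147] [283. 287.]
scene [232.5 222.2] [192, 182] [283. 281.]
```

View pics/l_scene.png

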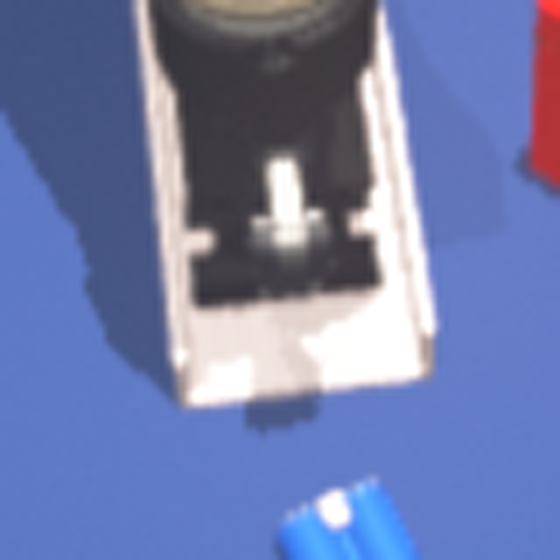

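Held (0.0398). Lift.

```bash
python3 -m pendant '{"twist":[[0,0,0],[0,0,0],[0,0,0],[0,0,0],[0,0,0],[0,0,0],[0,0,0],[0,0,0]],"delta_pos":[[0,-10,0],[0,-25,0],[0,-50,0],[0,-85,0],[0,-120,0],[0,-150,0],[0,-160,0],[0,-160,0]],"grip":[1,1,1,1,1,1,1,1]}' 50
python3 -c "
from h import *
tip('m_')
go(.527,.2975,.15,-4)"
```

```text
time: 24.6
eef_pos: [0.6217, -0.0577, 0.1489]
eef_rot: [0.473, -0.522, 0.526, -0.476]
wrist_force: [-0.7, -0.2, -1.0]
gripper_width: 0.0389
[ 0.62174345 -0.05769341  0.14886499] [ 0.61847217 -0.05804001  0.14430482]
top [297.  179.1] [257, 139] [280. 281.]
scene [229.4 187.3] [189, 147] [283. 282.]
delta [-344.8   -5.5 -126. ] twist [ 0.2 -1.6  0. ] rows 8.8 0.2 t 24.7 pos [ 0.6185 -0.058   0.1443] w 0.0392 j7 [ 0.27  0.64 -0.35  1.57  0.25  0.98 -0.26] F [ 0.4 -0.6 -1.5]
```

View pics/m_scene.png

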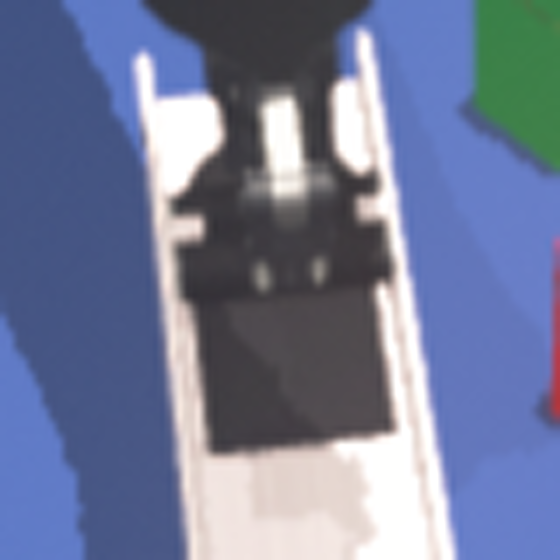

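```bash
python3 -m pendant '{"twist":[[0,0,0],[0,-1.8,0],[0,-1.8,0],[0,-1.8,0],[0,-1.8,0],[0,-1.8,0],[0,-1.8,0],[0,-1.8,0],[0,-1.8,0],[0,-1.8,0]],"delta_pos":[[-15,-3,-5],[-50,-5,-18],[-90,-5,-33],[-130,-5,-48],[-170,-5,-62],[-210,-5,-77],[-250,-5,-92],[-290,-5,-106],[-325,-5,-119],[-345,-5,-126]],"grip":[1,1,1,1,1,1,1,1,1,1]}' 50
python3 -m pendant '{"twist":[[0,0,0],[0,0,0],[0,0,0],[0,0,0],[0,0,0]],"delta_pos":[[0,0,0],[0,0,0],[0,0,0],[0,0,0],[0,0,0]],"grip":[1,1,1,1,1]}' 50
python3 -c "
from h import *
go(.527,.2975,.05,-3.8)"
```

```text
time: 25.53
eef_pos: [0.5225, 0.3057, 0.1489]
eef_rot: [-0.486, 0.517, -0.512, 0.485]
wrist_force: [-0.8, 0.8, -0.7]
gripper_width: 0.0387
time: 25.95
eef_pos: [0.5288, 0.2958, 0.1501]
eef_rot: [0.483, -0.517, 0.517, -0.482]
wrist_force: [-0.4, -0.1, -1.3]
gripper_width: 0.039
delta [ -1.8 100.1  -1.8] twist [ 0.  -0.2  0.1] rows 2.4 0.0 t 25.95 pos [0.5288 0.2958 0.1501] w 0.039 j7 [-0.33  0.61 -0.36  1.61  0.25  0.97 -0.84] F [-0.4 -0.1 -1.3]
```

Go down to 0.05 (pack bottom about 0.068) and look.

```bash
python3 -m pendant '{"twist":[[0,0,0],[0,0,0],[0,0,0],[0,0,0],[0,0,0],[0,0,0],[0,0,0],[0,0,0]],"delta_pos":[[-2,20,-2],[-2,50,-2],[-2,80,-2],[-2,95,-2],[-2,100,-2],[-2,100,-2],[-2,100,-2],[-2,100,-2]],"grip":[1,1,1,1,1,1,1,1]}' 50
python3 -c "
from h import *
tip('n_')
go(.527,.2975,-.0055,-3.8)"
```

```text
time: 26.62
eef_pos: [0.5277, 0.3006, 0.0524]
eef_rot: [0.482, -0.516, 0.517, -0.484]
wrist_force: [0.4, 0.3, -1.2]
gripper_width: 0.039
[0.52774062 0.30061373 0.05244242] [0.52746411 0.30061401 0.05238467]
top [116.4 231.7] [76, 191] [283. 285.]
scene [353.  154.4] [313, 114] [280. 283.]
delta [ 3.3 57.9 -0.4] twist [-0.1 -0.1 -0.1] rows 1.4 0.0 t 26.72 pos [0.5275 0.3006 0.0524] w 0.0388 j7 [-0.36  0.73 -0.32  1.7   0.31  0.76 -0.9 ] F [-0.3 -0.2 -1.4]
```

View pics/n_scene.png

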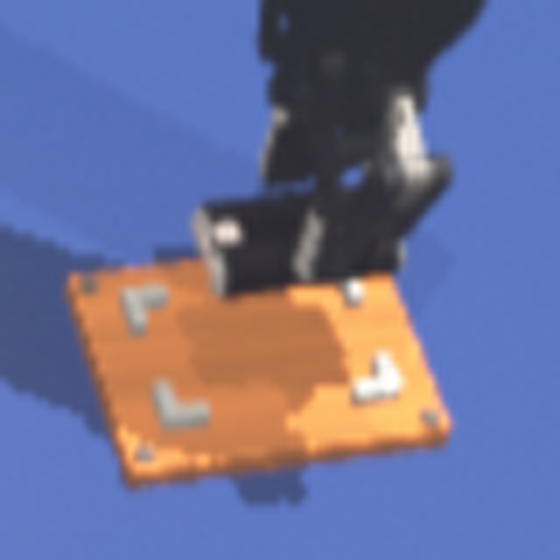

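View pics/n_top.png

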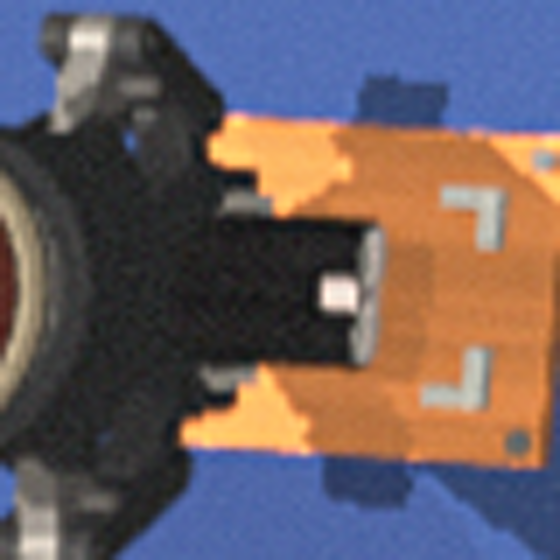

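```bash
python3 -c "
from h import *
t=img('top')
o=np.array([76,191])
u=ray(t,np.array([[365,225],[352,362]])/7+o,.091);l=ray(t,np.array([[384,228],[372,366]])/7+o,.070)
print(u.round(4),u.mean(0),axis(u[0],u[1]));print(l.round(4),l.mean(0))
b=ray(t,np.array([[508,188],[490,408]])/7+o,.02);print(b,b.mean(0),axis(b[0],b[1]))
H=cv2.cvtColor(t['img'],cv2.COLOR_RGB2HSV)
"
```

```text
[[0.5437 0.2639 0.091 ]
 [0.5062 0.2666 0.091 ]] [0.52496458 0.26521816 0.091     ] 175.91322672335767
[[0.5432 0.2657 0.07  ]
 [0.5044 0.2682 0.07  ]] [0.52382998 0.26693501 0.07      ]
[[0.55591733 0.24514496 0.02      ]
 [0.48995529 0.2493514  0.02      ]] [0.52293631 0.24724818 0.02      ] 176.35115462875132
```

```bash
python3 -m pendant '{"twist":[[0,0,0],[0,0,0],[0,0,0],[0,0,0],[0,0,0],[0,0,0],[0,0,0]],"delta_pos":[[4.5,10,0],[4.5,22,0],[4.5,32,0],[4.5,40,0],[4.5,40,0],[4.5,40,0],[4.5,40,0]],"grip":[1,1,1,1,1,1,1]}' 50
python3 -c "
from h import *
tip('o_')"
```

```text
time: 27.35
eef_pos: [0.5262, 0.2959, 0.0107]
eef_rot: [-0.483, 0.517, -0.516, 0.483]
wrist_force: [1.1, 0.1, -2.2]
gripper_width: 0.0388
[0.52618666 0.29593661 0.01069817] [0.52648013 0.29599968 0.0112117 ]
top [125.8 232. ] [85, 192] [285. 280.]
scene [348.5 163.8] [308, 123] [284. 286.]
```

View pics/o_scene.png

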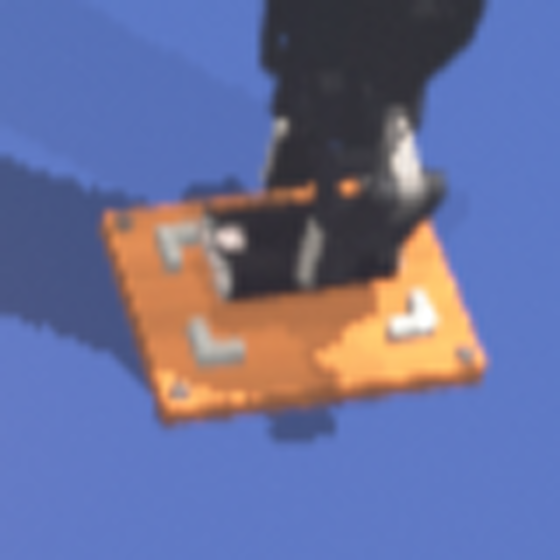

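View pics/o_top.png

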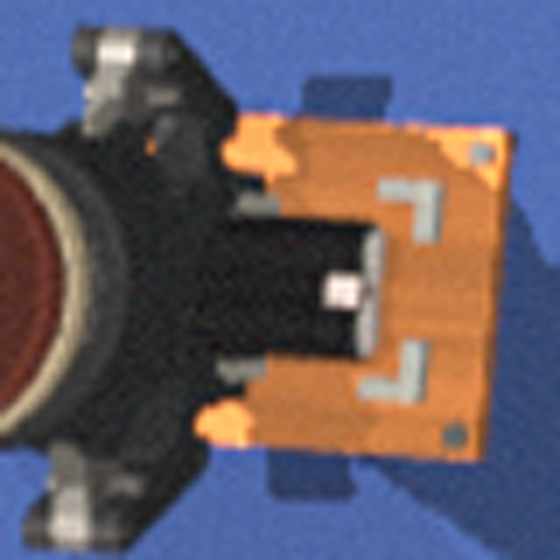

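```bash
python3 -c "
from h import *
t=img('top');s=img('scene')
o=np.array([85,192])
for z in(.02,.03,.04,.06):
  l=ray(t,np.array([[383,228],[374,357]])/7+o,z);print(z,'top lower',l.round(4)[:,:2].tolist())
  print('  scene far bottom corners',ray(s,np.array([[232,298],[398,272]])/7+[308,123],z)[:,:2].round(4).tolist())
"
```

```text
0.02 top lower [[0.5419, 0.2637], [0.5032, 0.2656]]
  scene far bottom corners [[0.5336, 0.2698], [0.5369, 0.3387]]
0.03 top lower [[0.5417, 0.2606], [0.5036, 0.2624]]
  scene far bottom corners [[0.5405, 0.2655], [0.5438, 0.3337]]
0.04 top lower [[0.5416, 0.2574], [0.5039, 0.2593]]
  scene far bottom corners [[0.5474, 0.2612], [0.5506, 0.3286]]
0.06 top lower [[0.5412, 0.2512], [0.5045, 0.253]]
  scene far bottom corners [[0.5612, 0.2526], [0.5644, 0.3185]]
```

```bash
python3 -m pendant '{"twist":[[0,0,0],[0,0,0],[0,0,0],[0,0,0],[0,0,0],[0,0,0]],"delta_pos":[[0,3,1.5],[0,6,1.5],[0,9,1.5],[0,12,1.5],[0,14,1.5],[0,14,1.5]],"grip":[1,1,1,1,1,1]}' 50
python3 -m pendant '{"twist":[[0,0,0],[0,0,0],[0,0,0],[0,0,0]],"delta_pos":[[0,0.5,0],[0,1,0],[0,1.5,0],[0,1.5,0]],"grip":[1,1,1,1]}' 50
python3 -c "
from h import *
tip('p_')"
```

```text
time: 28.05
eef_pos: [0.5271, 0.2952, -0.0039]
eef_rot: [-0.483, 0.517, -0.516, 0.483]
wrist_force: [-0.3, 0.6, -1.7]
gripper_width: 0.0388
time: 28.38
eef_pos: [0.5276, 0.2955, -0.0047]
eef_rot: [-0.483, 0.516, -0.516, 0.483]
wrist_force: [0.2, 0.1, -1.1]
gripper_width: 0.039
[ 0.52761112  0.29545141 -0.00473843] [ 0.52763796  0.29547871 -0.00463497]
top [128.6 231.5] [88, 191] [284. 283.]
scene [347.5 167.6] [307, 127] [283. 284.]
```

View pics/p_scene.png

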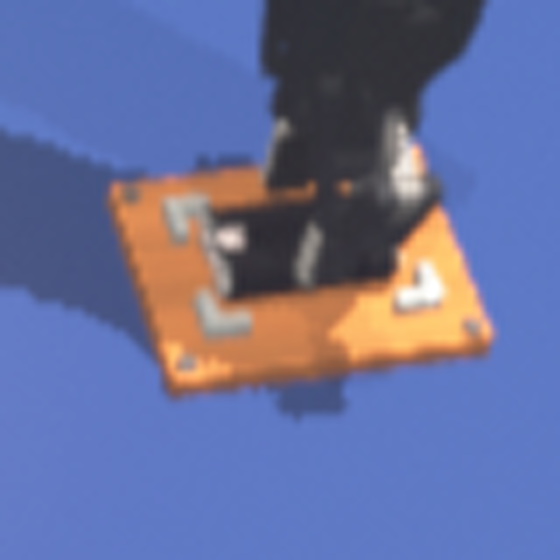

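View pics/p_top.png

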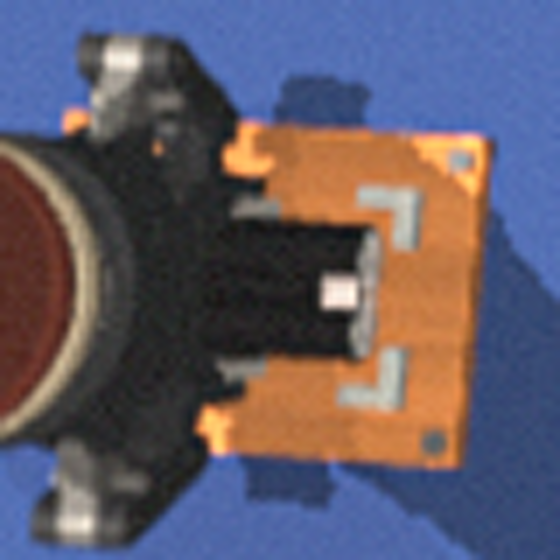

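```bash
python3 -m pendant '{"twist":[[0,0,0],[0,0,0],[0,0,0],[0,0,0]],"delta_pos":[[-1,0.5,0],[-1.5,1,0],[-1.5,1.5,0],[-1.5,1.5,0]],"grip":[1,1,1,1]}' 50
```

```text
time: 28.82
eef_pos: [0.5278, 0.297, -0.0056]
eef_rot: [0.483, -0.516, 0.517, -0.483]
wrist_force: [-1.0, -0.7, 4.2]
gripper_width: 0.0389
```

```bash
python3 -m pendant '{"twist":[[0,0,0],[0,0,0],[0,0,0],[0,0,0],[0,0,0],[0,0,0],[0,0,0],[0,0,0]],"delta_pos":[[0,0,0],[0,0,0],[0,0,0],[0,0,0],[0,0,0],[0,0,0],[0,0,0],[0,0,0]],"grip":[0.3,0.1,-0.1,-0.3,-0.6,-1,-1,-1]}' 40
python3 -m pendant '{"twist":[[0,0,0],[0,0,0],[0,0,0],[0,0,0],[0,0,0],[0,0,0],[0,0,0],[0,0,0]],"delta_pos":[[0,-10,0],[0,-30,0],[0,-60,0],[0,-100,0],[0,-140,0],[0,-180,0],[0,-200,0],[0,-200,0]],"grip":[-1,-1,-1,-1,-1,-1,-1,-1]}' 40
python3 -c "
from h import *
s=img('scene');t=img('top');crop(t,80,190,170,270,7,'q_t.png');crop(s,310,130,390,200,7,'q_s.png')
go(.4455,-.2825,.19,-95.3)"
```

```text
time: 29.48
eef_pos: [0.5277, 0.2969, -0.0064]
eef_rot: [-0.483, 0.517, -0.516, 0.483]
wrist_force: [-1.1, 0.4, -0.1]
gripper_width: 0.0854
time: 30.15
eef_pos: [0.5306, 0.2995, 0.201]
eef_rot: [0.478, -0.516, 0.517, -0.488]
wrist_force: [1.8, -0.2, -0.3]
gripper_width: 0.0853
delta [583.8   4.4 -43.4] twist [ -0.1 -88.5   0. ] rows 14.0 12.4 t 30.25 pos [0.5278 0.2971 0.1952] w 0.0851 j7 [-0.32  0.57 -0.38  1.56  0.23  1.06 -0.82] F [-1.  -0.1 -0.9]
```

View pics/q_t.png

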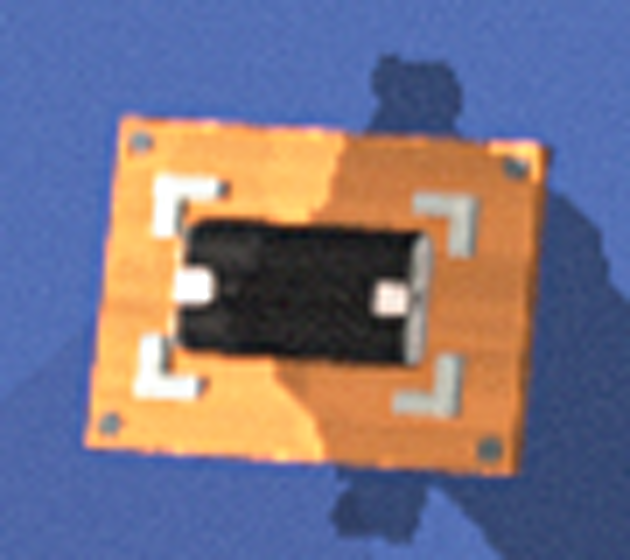

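View pics/q_s.png

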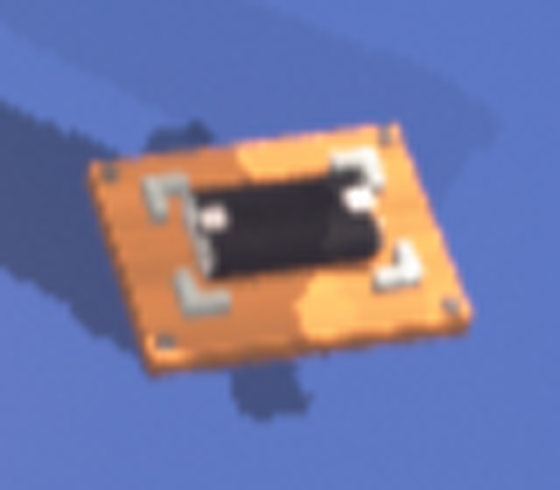

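```bash
python3 -c "
from h import *
go(.558,-.2935,.19,-94)"; python3 -m pendant '{"twist":[[0,7,0],[0,14,0],[0,21,0],[0,28,0],[0,35,0],[0,42,0],[0,49,0],[0,56,0],[0,63,0],[0,70,0]],"delta_pos":[[15,0,0],[50,0,0],[90,0,-1],[130,0,-2],[170,0,-3],[210,0,-4],[250,0,-5],[290,0,-6],[330,0,-7],[370,0,-8]],"grip":[-1,-1,-1,-1,-1,-1,-1,-1,-1,-1]}' 40
python3 -c "
from h import *
go(.558,-.2935,.19,-95)"
```

```text
delta [587.2   4.6  69.6] twist [ -0.1 -89.8   0. ] rows 14.2 12.5 t 30.25 pos [0.5278 0.2971 0.1952] w 0.0851 j7 [-0.32  0.57 -0.38  1.56  0.23  1.06 -0.82] F [-1.  -0.1 -0.9]
time: 31.08
eef_pos: [0.4929, -0.0735, 0.1922]
eef_rot: [-0.099, 0.701, -0.7, 0.096]
wrist_force: [0.3, 0.8, -0.4]
gripper_width: 0.0854
delta [ -2.8   1.9 229.4] twist [ 0.  20.8  0.2] rows 5.5 2.9 t 31.08 pos [ 0.4929 -0.0735  0.1922] w 0.0854 j7 [ 0.12  0.39 -0.03  1.85  0.01  0.9  -1.2 ] F [ 0.3  0.8 -0.4]
```

```bash
python3 -m pendant '{"twist":[[0,7,0],[0,14,0],[0,20.8,0],[0,20.8,0],[0,20.8,0],[0,20.8,0],[0,20.8,0],[0,20.8,0],[0,20.8,0],[0,20.8,0]],"delta_pos":[[-1,0,35],[-1,0,75],[-2,0,115],[-2,0,155],[-3,0,195],[-3,0,220],[-3,0,229],[-3,0,229],[-3,0,229],[-3,0,229]],"grip":[-1,-1,-1,-1,-1,-1,-1,-1,-1,-1]}' 40
python3 -c "
from h import *
s=img('scene');crop(s,70,100,210,260,4,'r1.png')
go(.558,-.2935,.06,-95)"
```

```text
time: 31.92
eef_pos: [0.5613, -0.2877, 0.1929]
eef_rot: [0.027, 0.708, -0.705, -0.028]
wrist_force: [-0.5, 0.6, 0.8]
gripper_width: 0.0853
delta [  3.  133.4   6.4] twist [0.1 0.6 0.1] rows 3.2 0.1 t 31.97 pos [ 0.5616 -0.2877  0.1934] w 0.0852 j7 [ 0.39  0.59  0.09  1.49 -0.06  1.07 -1.16] F [-0.3  0.6  0.6]
```

View pics/r1.png

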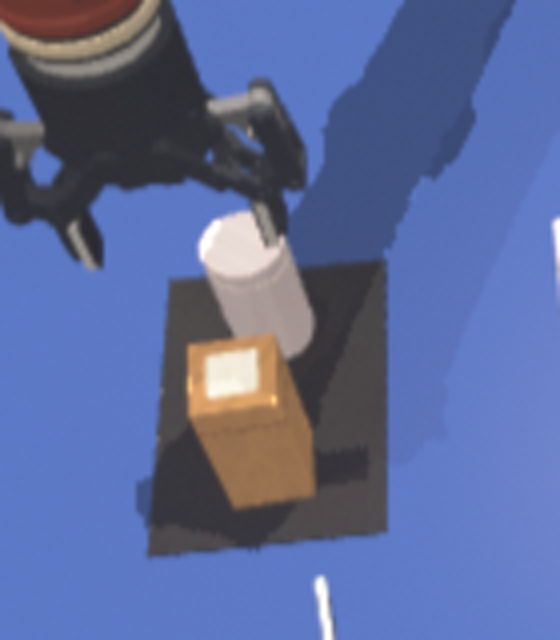

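```bash
python3 -m pendant '{"twist":[[0,0.5,0],[0,0.5,0],[0,0.5,0],[0,0.5,0],[0,0.5,0],[0,0.5,0],[0,0.5,0],[0,0.5,0]],"delta_pos":[[3,10,6],[3,40,6],[3,75,6],[3,105,6],[3,122,6],[3,132,6],[3,132,6],[3,132,6]],"grip":[-1,-1,-1,-1,-1,-1,-1,-1]}' 40
python3 -m pendant '{"twist":[[0,0,0],[0,0,0],[0,0,0],[0,0,0],[0,0,0],[0,0,0],[0,0,0],[0,0,0],[0,0,0],[0,0,0]],"delta_pos":[[0,0,0],[0,0,0],[0,0,0],[0,0,0],[0,0,0],[0,0,0],[0,0,0],[0,0,0],[0,0,0],[0,0,0]],"grip":[0,0.2,0.3,0.5,0.7,1,1,1,1,1]}' 40
```

```text
time: 32.63
eef_pos: [0.5583, -0.2964, 0.062]
eef_rot: [-0.032, -0.706, 0.706, 0.031]
wrist_force: [-0.3, 0.2, 1.1]
gripper_width: 0.0856
time: 33.47
eef_pos: [0.5593, -0.2968, 0.0637]
eef_rot: [-0.033, -0.706, 0.707, 0.031]
wrist_force: [-0.5, 1.1, 6.1]
gripper_width: 0.0513
```

```bash
python3 -m pendant '{"twist":[[0,0,0],[0,0,0],[0,0,0],[0,0,0],[0,0,0],[0,0,0],[0,0,0],[0,0,0]],"delta_pos":[[0,-20,0],[0,-50,0],[0,-85,0],[0,-120,0],[0,-140,0],[0,-145,0],[0,-145,0],[0,-145,0]],"grip":[1,1,1,1,1,1,1,1]}' 40
python3 -c "
from h import *
go(.560,-.0475,.2,-95.5)"
```

```text
time: 34.13
eef_pos: [0.5568, -0.2959, 0.2049]
eef_rot: [0.031, 0.707, -0.706, -0.033]
wrist_force: [0.3, -0.1, -3.1]
gripper_width: 0.0508
delta [  19.1    5.3 -247.7] twist [0.1 0.4 0.2] rows 6.0 0.1 t 34.13 pos [ 0.5568 -0.2959  0.2049] w 0.0508 j7 [ 0.4   0.58  0.09  1.47 -0.06  1.1  -1.16] F [ 0.3 -0.1 -3.1]
```

```bash
python3 -m pendant '{"twist":[[0,0,0],[0,0,0],[0,0,0],[0,0,0],[0,0,0],[0,0,0],[0,0,0],[0,0,0],[0,0,0],[0,0,0]],"delta_pos":[[1,0,-15],[4,0,-45],[6,0,-82],[9,0,-122],[12,0,-162],[15,0,-200],[17,0,-230],[19,0,-248],[19,0,-248],[19,0,-248]],"grip":[1,1,1,1,1,1,1,1,1,1]}' 40
python3 -m pendant '{"twist":[[0,0,0],[0,0,0]],"delta_pos":[[0,0,0],[0,0,0]],"grip":[1,1]}' 40
python3 -c "
from h import *
go(.560,-.0475,.08,-95.5)"
```

```text
time: 34.97
eef_pos: [0.5599, -0.0451, 0.2049]
eef_rot: [0.029, 0.707, -0.706, -0.032]
wrist_force: [0.1, -0.2, -3.1]
gripper_width: 0.0512
time: 35.13
eef_pos: [0.5607, -0.0496, 0.2059]
eef_rot: [-0.032, -0.706, 0.707, 0.033]
wrist_force: [0.4, -0.8, -2.4]
gripper_width: 0.051
delta [  0.6 125.9  -2.2] twist [-0.1  0.2  0.1] rows 3.0 0.0 t 35.13 pos [ 0.5607 -0.0496  0.2059] w 0.051 j7 [-0.    0.47  0.08  1.67 -0.04  1.01 -1.58] F [ 0.4 -0.8 -2.4]
```

```bash
python3 -m pendant '{"twist":[[0,0,0],[0,0,0],[0,0,0],[0,0,0],[0,0,0],[0,0,0],[0,0,0],[0,0,0]],"delta_pos":[[0,20,-2],[0,50,-2],[0,85,-2],[0,110,-2],[0,125,-2],[0,125,-2],[0,125,-2],[0,125,-2]],"grip":[1,1,1,1,1,1,1,1]}' 40
python3 -c "
from h import *
s=img('scene');crop(s,190,120,270,240,5,'s1.png')
t=img('top');crop(t,240,150,340,290,4,'s2.png')
go(.560,-.0475,.066,-95.5)"
```

```text
time: 35.8
eef_pos: [0.5627, -0.047, 0.0829]
eef_rot: [-0.033, -0.706, 0.707, 0.031]
wrist_force: [0.3, -0.0, -1.8]
gripper_width: 0.051
delta [ 2.9 17.4  1.3] twist [ 0.   0.3 -0.2] rows 0.4 0.1 t 35.9 pos [ 0.5629 -0.0465  0.0834] w 0.051 j7 [ 0.01  0.62  0.06  1.81 -0.05  0.72 -1.57] F [-0.3  0.7 -2.3]
```

View pics/s1.png

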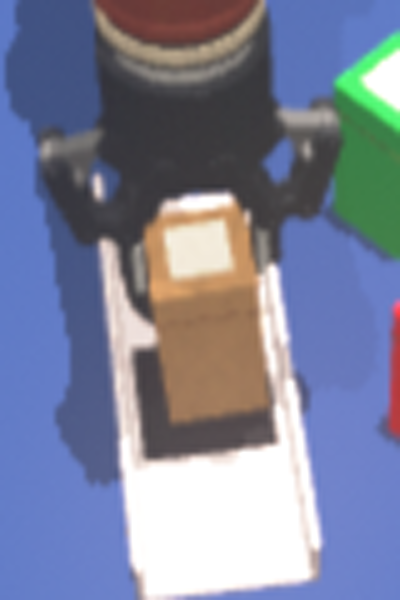

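```bash
python3 -c "
from h import *
s=img('scene')
o=np.array([190,120])
for z in (.02,.023,.026):
  w=ray(s,np.array([[168,423],[271,410]])/5+o,z);print(z,w.round(4).tolist(),w.mean(0)-.026*np.array([np.cos(.096),-np.sin(.096),0]))
w=ray(s,np.array([[145,458],[278,441]])/5+o,.006);print('spot far edge',w.round(4).tolist(),w.mean(0)-.036*np.array([np.cos(.096),-np.sin(.096),0]))
w=ray(s,np.array([[148,222],[240,208],[250,285],[155,298]])/5+o,.133);print('top',w.mean(0))"
```

```text
0.02 [[0.5824, -0.0719, 0.02], [0.5872, -0.0181, 0.02]] [ 0.55892962 -0.04251633  0.02      ]
0.023 [[0.5843, -0.0721, 0.023], [0.5891, -0.0185, 0.023]] [ 0.56083903 -0.04280938  0.023     ]
0.026 [[0.5862, -0.0724, 0.026], [0.591, -0.0188, 0.026]] [ 0.56274845 -0.04310244  0.026     ]
spot far edge [[0.5919, -0.0869, 0.006], [0.5981, -0.0171, 0.006]] [ 0.55915197 -0.04855434  0.006     ]
top [ 0.5624246  -0.04621301  0.133     ]
```

View pics/s2.png

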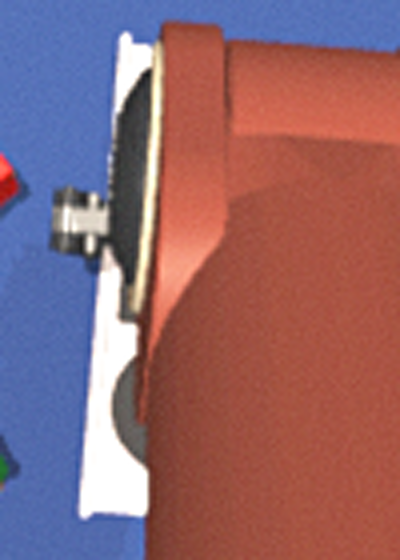

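```bash
python3 -m pendant '{"twist":[[0,0,0],[0,0,0],[0,0,0],[0,0,0],[0,0,0],[0,0,0],[0,0,0]],"delta_pos":[[2,2,4],[2,5,4],[2,9,4],[2,12,4],[2,14,4],[2,15,4],[2,15,4]],"grip":[1,1,1,1,1,1,1]}' 40
python3 -m pendant '{"twist":[[0,0,0],[0,0,0],[0,0,0]],"delta_pos":[[0,0.5,0],[0,1,0],[0,1,0]],"grip":[1,1,1]}' 40
python3 -c "
from h import *
s=img('scene');crop(s,190,120,270,240,5,'s3.png')"
```

```text
time: 36.53
eef_pos: [0.5592, -0.0496, 0.0669]
eef_rot: [0.032, 0.706, -0.706, -0.032]
wrist_force: [-0.6, -0.3, -0.5]
gripper_width: 0.0506
time: 36.78
eef_pos: [0.5595, -0.0496, 0.0668]
eef_rot: [0.032, 0.706, -0.706, -0.031]
wrist_force: [-1.6, 0.7, 4.9]
gripper_width: 0.0511
```

View pics/s3.png

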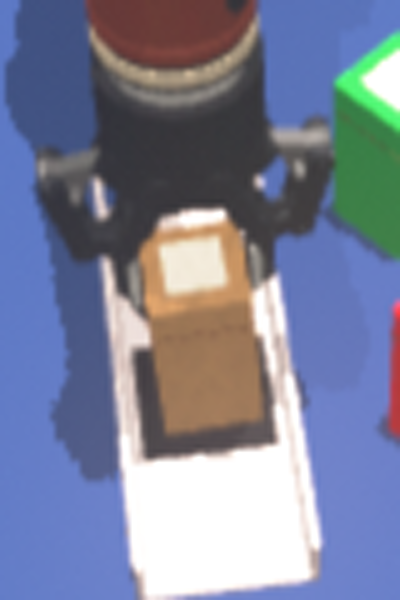

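```bash
python3 -m pendant '{"twist":[[0,0,0],[0,0,0],[0,0,0],[0,0,0],[0,0,0],[0,0,0],[0,0,0],[0,0,0]],"delta_pos":[[0,0,0],[0,0,0],[0,0,0],[0,-1,0],[0,-1,0],[0,-1,0],[0,-1,0],[0,-1,0]],"grip":[0.3,0.1,-0.1,-0.3,-0.6,-1,-1,-1]}' 40
python3 -m pendant '{"twist":[[0,0,0],[0,0,0],[0,0,0],[0,0,0],[0,0,0],[0,0,0],[0,0,0],[0,0,0]],"delta_pos":[[0,-15,0],[0,-50,0],[0,-90,0],[0,-120,0],[0,-135,0],[0,-135,0],[0,-135,0],[0,-135,0]],"grip":[-1,-1,-1,-1,-1,-1,-1,-1]}' 40
python3 -c "
from h import *
go(.4455,-.2825,.19,-95.3)"
```

```text
time: 37.5
eef_pos: [0.5593, -0.0497, 0.0666]
eef_rot: [-0.032, -0.706, 0.706, 0.032]
wrist_force: [0.7, -0.5, -0.2]
gripper_width: 0.0853
time: 38.17
eef_pos: [0.5581, -0.0496, 0.2003]
eef_rot: [0.031, 0.706, -0.706, -0.033]
wrist_force: [-0.4, 0.7, 1.0]
gripper_width: 0.0853
delta [ 91.2  10.6 242.1] twist [-0.   0.2  0.2] rows 6.2 0.0 t 38.17 pos [ 0.5581 -0.0496  0.2003] w 0.0853 j7 [ 0.    0.47  0.07  1.68 -0.04  0.99 -1.57] F [-0.4  0.7  1. ]
```

```bash
python3 -m pendant '{"twist":[[0,0,0],[0,0,0],[0,0,0],[0,0,0],[0,0,0],[0,0,0],[0,0,0],[0,0,0],[0,0,0],[0,0,0]],"delta_pos":[[6,0,15],[17,0,45],[31,0,82],[46,0,122],[61,0,162],[76,0,200],[87,0,230],[91,5,242],[91,10,242],[91,10,242]],"grip":[-1,-1,-1,-1,-1,-1,-1,-1,-1,-1]}' 40
python3 -m pendant '{"twist":[[0,0,0],[0,0,0],[0,0,0]],"delta_pos":[[0,0,0],[0,0,0],[0,0,0]],"grip":[-1,-1,-1]}' 40
python3 -c "
from h import *
go(.4453,-.2825,.048,-95.3)
s=img('scene');crop(s,70,100,270,260,3,'u1.png')"
```

```text
time: 39.0
eef_pos: [0.4452, -0.2816, 0.1891]
eef_rot: [0.031, 0.708, -0.705, -0.034]
wrist_force: [-0.2, 0.7, -0.5]
gripper_width: 0.0854
time: 39.25
eef_pos: [0.4479, -0.2807, 0.1915]
eef_rot: [0.031, 0.707, -0.706, -0.03]
wrist_force: [0.6, -0.6, 0.9]
gripper_width: 0.0853
delta [  2.5 143.5   2.2] twist [ 0.1  0.4 -0. ] rows 3.4 0.1 t 39.25 pos [ 0.4479 -0.2807  0.1915] w 0.0853 j7 [ 0.44  0.43  0.11  1.78 -0.06  0.93 -1.08] F [ 0.6 -0.6  0.9]
```

View pics/u1.png

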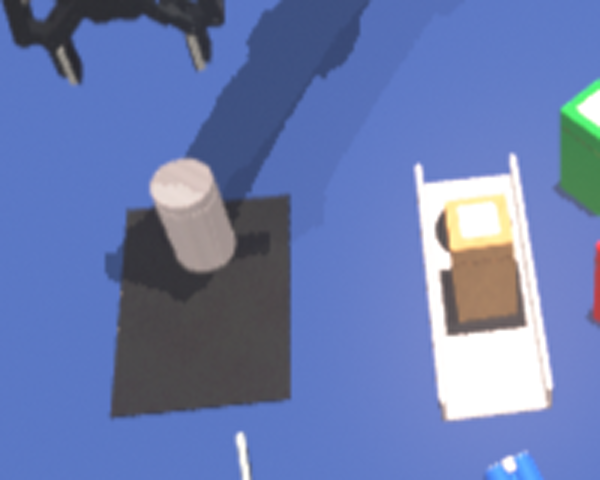

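```bash
python3 -m pendant '{"twist":[[0,0,0],[0,0,0],[0,0,0],[0,0,0],[0,0,0],[0,0,0],[0,0,0],[0,0,0]],"delta_pos":[[2,10,2],[2,45,2],[2,85,2],[2,115,2],[2,135,2],[2,142,2],[2,142,2],[2,142,2]],"grip":[-1,-1,-1,-1,-1,-1,-1,-1]}' 40
python3 -m pendant '{"twist":[[0,0,0],[0,0,0],[0,0,0],[0,0,0],[0,0,0],[0,0,0],[0,0,0],[0,0,0],[0,0,0],[0,0,0]],"delta_pos":[[0,0,0],[0,0,0],[0,0,0],[0,0,0],[0,0,0],[0,0,0],[0,0,0],[0,0,0],[0,0,0],[0,0,0]],"grip":[0,0.2,0.3,0.5,0.7,1,1,1,1,1]}' 40
```

```text
time: 39.97
eef_pos: [0.4457, -0.2844, 0.0505]
eef_rot: [-0.032, -0.706, 0.707, 0.031]
wrist_force: [-0.3, -0.2, 0.5]
gripper_width: 0.0852
time: 40.8
eef_pos: [0.4459, -0.2847, 0.0515]
eef_rot: [-0.033, -0.706, 0.707, 0.031]
wrist_force: [-0.1, 0.3, 5.6]
gripper_width: 0.0501
```

```bash
python3 -m pendant '{"twist":[[0,0,0],[0,0,0],[0,0,0],[0,0,0],[0,0,0],[0,0,0],[0,0,0],[0,0,0]],"delta_pos":[[0,-20,0],[0,-50,0],[0,-85,0],[0,-120,0],[0,-140,0],[0,-150,0],[0,-150,0],[0,-150,0]],"grip":[1,1,1,1,1,1,1,1]}' 40
python3 -c "
from h import *
go(.483,-.044,.2,-95.5)"
```

```text
time: 41.47
eef_pos: [0.4439, -0.2838, 0.199]
eef_rot: [0.031, 0.707, -0.706, -0.032]
wrist_force: [-0.7, 0.6, -4.5]
gripper_width: 0.0497
delta [ -17.4   -0.8 -242.4] twist [0.  0.4 0.1] rows 5.8 0.1 t 41.47 pos [ 0.4439 -0.2838  0.199 ] w 0.0497 j7 [ 0.45  0.42  0.11  1.78 -0.06  0.95 -1.07] F [-0.7  0.6 -4.5]
```

```bash
python3 -m pendant '{"twist":[[0,0,0],[0,0,0],[0,0,0],[0,0,0],[0,0,0],[0,0,0],[0,0,0],[0,0,0],[0,0,0],[0,0,0]],"delta_pos":[[-1,0,-15],[-3,0,-45],[-6,0,-82],[-9,0,-122],[-12,0,-162],[-14,0,-200],[-16,0,-230],[-17,0,-242],[-17,0,-242],[-17,0,-242]],"grip":[1,1,1,1,1,1,1,1,1,1]}' 40
python3 -m pendant '{"twist":[[0,0,0],[0,0,0],[0,0,0]],"delta_pos":[[0,0,0],[0,0,0],[0,0,0]],"grip":[1,1,1]}' 40
python3 -c "
from h import *
go(.482,-.0445,.07,-95.5)"
```

```text
time: 42.3
eef_pos: [0.4819, -0.0445, 0.1978]
eef_rot: [-0.029, -0.706, 0.707, 0.033]
wrist_force: [0.3, -0.6, -1.7]
gripper_width: 0.0497
time: 42.55
eef_pos: [0.4828, -0.0466, 0.1993]
eef_rot: [-0.033, -0.706, 0.707, 0.033]
wrist_force: [1.4, -0.6, -2.1]
gripper_width: 0.0501
delta [  0.9 129.3  -2.1] twist [-0.   0.2  0.1] rows 3.1 0.0 t 42.55 pos [ 0.4828 -0.0466  0.1993] w 0.0501 j7 [ 0.    0.36  0.06  1.88 -0.03  0.9  -1.58] F [ 1.4 -0.6 -2.1]
```

```bash
python3 -m pendant '{"twist":[[0,0,0],[0,0,0],[0,0,0],[0,0,0],[0,0,0],[0,0,0],[0,0,0],[0,0,0]],"delta_pos":[[1,15,-2],[1,45,-2],[1,80,-2],[1,110,-2],[1,125,-2],[1,129,-2],[1,129,-2],[1,129,-2]],"grip":[1,1,1,1,1,1,1,1]}' 40
python3 -c "
from h import *
s=img('scene');crop(s,190,110,270,220,5,'v1.png');t=img('top');crop(t,240,180,340,290,5,'v2.png')
go(.482,-.044,.0545,-95.5)"
```

```text
time: 43.22
eef_pos: [0.4835, -0.0434, 0.0715]
eef_rot: [-0.033, -0.706, 0.706, 0.031]
wrist_force: [-0.1, 0.2, -1.6]
gripper_width: 0.0503
delta [ 1.9 17.7  1. ] twist [ 0.   0.3 -0.2] rows 0.4 0.1 t 43.32 pos [ 0.4839 -0.0431  0.0722] w 0.0498 j7 [ 0.01  0.54  0.04  2.03 -0.04  0.56 -1.57] F [-0.3  0.2 -1.6]
```

View pics/v1.png

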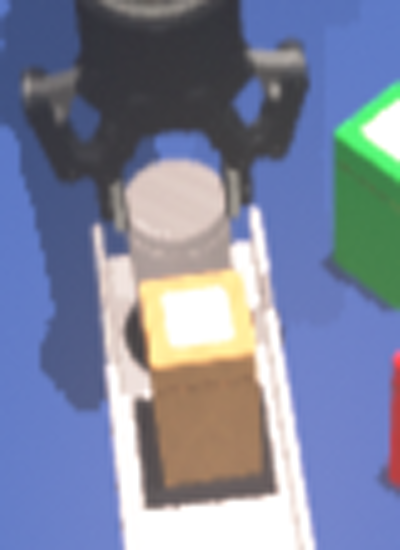

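View pics/v2.png

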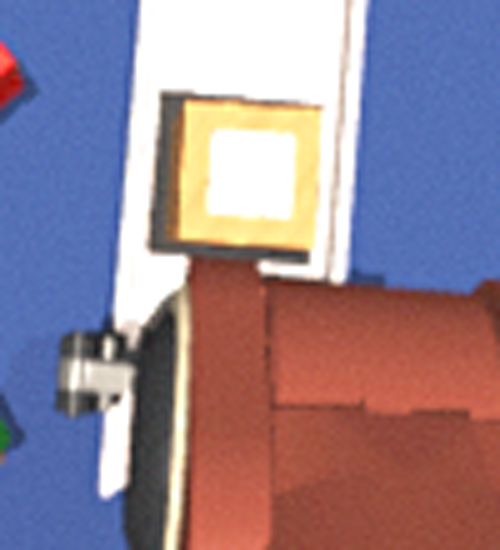

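```bash
python3 -c "
from h import *
s=img('scene');print(ray(s,[225,150],.118),ray(s,[190+175.5/5,110+199/5],.118))"
python3 -m pendant '{"twist":[[0,0,0],[0,0,0],[0,0,0],[0,0,0],[0,0,0],[0,0,0],[0,0,0]],"delta_pos":[[0.5,2,0],[1,5,0],[1,9,0],[1,12,0],[1,14,0],[1,16,0],[1,16,0]],"grip":[1,1,1,1,1,1,1]}' 40
python3 -m pendant '{"twist":[[0,0,0],[0,0,0],[0,0,0]],"delta_pos":[[0,0.5,0],[0,1,0],[0,1,0]],"grip":[1,1,1]}' 40
```

```text
[[ 0.48434212 -0.04263527  0.118     ]] [[ 0.48375629 -0.04225646  0.118     ]]
time: 43.95
eef_pos: [0.4818, -0.0427, 0.0547]
eef_rot: [0.032, 0.706, -0.706, -0.032]
wrist_force: [0.0, -0.1, -1.4]
gripper_width: 0.0502
time: 44.2
eef_pos: [0.4821, -0.0426, 0.0546]
eef_rot: [0.032, 0.706, -0.706, -0.031]
wrist_force: [-0.5, 0.7, 5.8]
gripper_width: 0.0498
```

Tin top (0.484,-0.0425) vs spot (0.4825,-0.0415): good, contact made. Release and retreat.

```bash
python3 -m pendant '{"twist":[[0,0,0],[0,0,0],[0,0,0],[0,0,0],[0,0,0],[0,0,0],[0,0,0],[0,0,0]],"delta_pos":[[0,0,0],[0,0,0],[0,0,0],[0,-1,0],[0,-1,0],[0,-1,0],[0,-1,0],[0,-1,0]],"grip":[0.3,0.1,-0.1,-0.3,-0.6,-1,-1,-1]}' 40
python3 -m pendant '{"twist":[[0,0,0],[0,0,0],[0,0,0],[0,0,0],[0,0,0],[0,0,0],[0,0,0],[0,0,0]],"delta_pos":[[0,-15,0],[0,-50,0],[0,-90,0],[0,-125,0],[0,-145,0],[0,-145,40],[0,-145,80],[0,-145,120]],"grip":[-1,-1,-1,-1,-1,-1,-1,-1]}' 40
python3 -m pendant '{"twist":[[0,0,0],[0,0,0],[0,0,0],[0,0,0],[0,0,0],[0,0,0],[0,0,0],[0,0,0]],"delta_pos":[[0,0,40],[0,0,80],[0,0,120],[0,0,150],[0,0,150],[0,0,150],[0,0,150],[0,0,150]],"grip":[-1,-1,-1,-1,-1,-1,-1,-1]}' 40
python3 -c "
from h import *
s=img('scene');crop(s,100,100,400,300,2,'w1.png');t=img('top');crop(t,240,140,340,300,4,'w2.png');cv2.imwrite('pics/w3.png',t['img'][:,:,::-1])"
```

```text
time: 44.87
eef_pos: [0.4815, -0.0427, 0.0547]
eef_rot: [0.032, 0.706, -0.706, -0.032]
wrist_force: [0.0, 0.4, 0.5]
gripper_width: 0.0852
time: 45.53
eef_pos: [0.4709, -0.163, 0.2005]
eef_rot: [-0.031, -0.706, 0.707, 0.03]
wrist_force: [1.7, 0.5, -0.3]
gripper_width: 0.0858
time: 46.2
eef_pos: [0.4579, -0.3096, 0.1995]
eef_rot: [0.031, 0.707, -0.706, -0.031]
wrist_force: [-0.6, -0.2, 0.1]
gripper_width: 0.0851
```

View pics/w1.png

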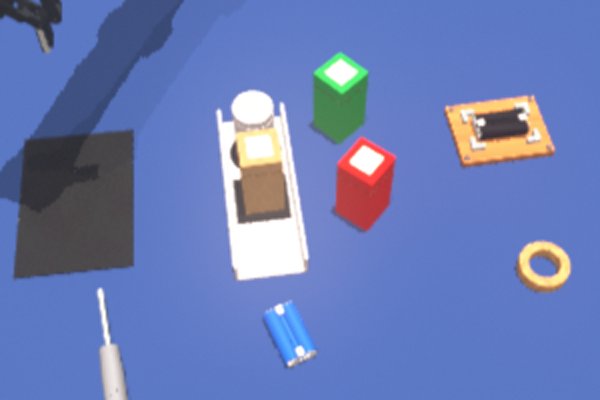

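View pics/w2.png

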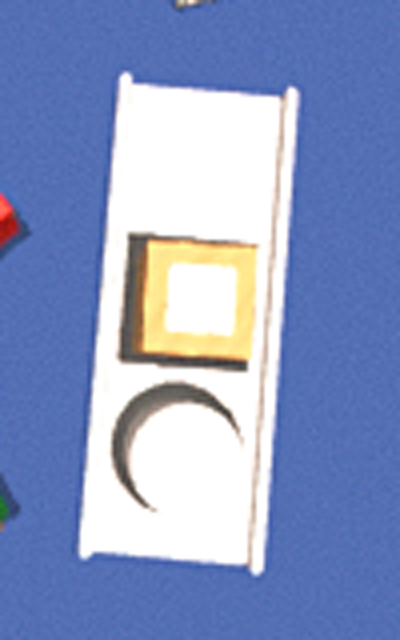

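View pics/w3.png

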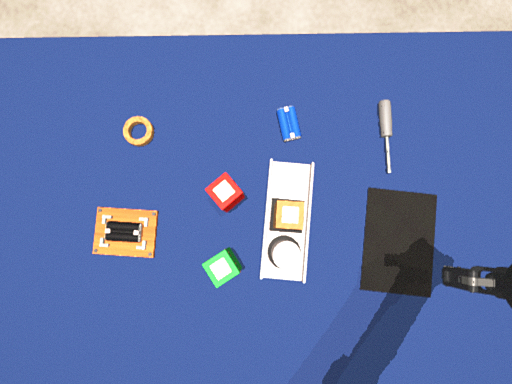

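```bash
python3 -c "
from h import *
t=img('top');s=img('scene')
print('box',ray(t,[290.2,214.7],.116));print('tin',ray(s,[100+252.5/2,100+108.5/2],.101))
c=np.array([305,291])/7+[80,190];print('pack~',ray(t,c,.03))
bot.finish_job()"
```

```text
box [[ 0.55552508 -0.04692299  0.116     ]]
tin [[ 0.48489706 -0.04043709  0.101     ]]
pack~ [[0.52754529 0.2940433  0.03      ]]
the job is handed in; nothing more can be done
```

The job is done and handed in at about 46 s of the 144 s allowed; `finish_job` gives no verdict. I stood the tin and the brown box on the side mat and laid the black pack in the jig. After that I put the box back on the square spot and the tin back on the round spot.

My last checks, from the camera images, all came out within limits:

| Thing | Distance from its target | Limit |
|---|---|---|
| Tin from round spot | about 3 mm | 15 mm |
| Box from square spot | about 4 mm | 15 mm |
| Pack from jig seat | about 3 mm, between the brackets | 12 mm |

In the last pictures the tin and box stand upright, the pack lies flat, and the gripper is open and clear. The tape roll and screwdriver show no visible movement.

- **First try at the pack failed:** the fingers shut on air above it. The images put the real fingertips about 25–30 mm above the reported tool point. I went about 20 mm lower, and the second grasp held; nothing had been disturbed.
- **Small disagreement on the box:** just before release, the scene view put the box about 3 mm to the left on its spot. The last top view puts it about 2 mm to the left and 3 to 4 mm too near the robot. Both are well inside the limit.

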